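# Take the screw cap off the sloped test connector

### The job

Unscrew the cap from the connector on the sloped face of the grey test box, turning it anticlockwise until it comes free (do not pull it off by force), and keep hold of it as it frees. Then set it down, mouth down, on the floor of the blue bin without dropping it, let go, and leave the other things on the bench where they stand.

Things in the scene. Friction and masses are not known exactly. Their poses are not given: they have to be found in the camera images.
- test_box: Grey instrument box fixed to the bench: 126 mm deep (x), 136 mm wide (y), 30 mm high in front (-x, roughly toward the robot) and 97 mm at the back; its top is one face sloping at 28 degrees, with the connector in the middle. Nothing else stands on the face. Origin under its middle.
- connector: Threaded metal connector standing square on the sloped face. Origin: on the face, on the connector's axis. z points out of the face along that axis, 28 degrees from vertical, leaning to the box's front; y runs level across the face. A flange 42 mm across stands 6 mm above the face, the closed cap's rim rests on it; inside the cap a threaded neck, 34 mm across, ends 34 mm above the face.
- cap_center (a point): Centre (half-way up, on the axis) of the dark knurled metal screw cap: a round cup 45 mm across outside, 36 mm tall, about 0.06 kg. z points along its axis from the open mouth to the closed end. Screwed home at the start: this point is 24 mm out from the sloped face, the closed end 42 mm. Fingertips may go up to 22 mm past this point before they meet the face.
- cap_top (a point): Middle of the cap's closed end. Right-hand thread, rising 7 mm a turn, 1 mm of play, turning easily: anticlockwise, seen from this end, the cap is free after about one and a quarter turns (some 430 degrees), having risen about 8.5 mm; up to a third of a turn more does no harm. It stays put when let go between turns. Once free, draw it 25 mm farther along the axis to clear the neck.
- bin_floor (a point): Middle of the inner floor of an open blue parts bin (118 mm along its x, 166 mm along its y, walls 2 mm thick, 48 mm high, the one on its -x side 35 mm), loose on the bench, empty. The point lies 2 mm above the bench; x and y along the bin's sides, z up. The inside measures 111 mm by 156 mm.
- solder_spool: White spool, 65 mm across, 34 mm tall, on the bench; to be left alone. Origin under its middle.
- flux_bottle: Small amber bottle, 32 mm across, 80 mm tall, on the bench; to be left alone. Origin under its middle.
- pin_carton: Small brown carton, 45 x 62 x 38 mm, on the bench; to be left alone. Origin under its middle.
Mind the look-alikes: they are no part of the job. What is meant by the part that bears cap_center is not green, and is the smaller of those in its own colour.

How it is judged (in metres and radians):
On the way, in this order (a step that is already met when the one before it is completed fails the run):
1. the cap is being unscrewed: it has risen 5.5 mm along the connector, still square on the thread (z of cap_center in the frame of connector between 0.0295 and 0.036 m and angle between the z axis of cap_center and the z axis of connector, either way round below 0.2 rad), for 0.1 s.
2. the cap is clear of the connector, held in the fingers (distance between cap_center and connector above 0.055 m and contact force between cap and the fingers above 1 N and contact force between cap and connector below 0.1 N), for 0.1 s.
At the end, for the whole second after the job is handed in: The cap stands mouth down (within 15 degrees) on the floor of the bin (centre less than 24 mm above it, inside its walls), at rest and released; the bin stands level on the bench (x of cap_center in the frame of bin_floor between -0.055 and 0.055 m and y of cap_center in the frame of bin_floor between -0.08 and 0.08 m and z of cap_center in the frame of bin_floor below 0.024 m and angle between cap_center's own z axis and vertical below 0.25 rad and angle between bin_floor's own z axis and vertical below 0.1 rad and linear speed of cap below 0.02 m/s and contact force between cap and the fingers below 0.1 N); the robot touches nothing.
It fails at once if the cap falls freely (faster than 0.7 m/s with no finger on it: a drop of some 25 mm) (linear speed of cap above 0.7 m/s and contact force between cap and the fingers below 0.1 N).
It fails at once if a bystander is disturbed: spool, bottle or carton moved more than 30 mm, or the bin pushed more than 50 mm (distance of any of solder_spool, flux_bottle, pin_carton from where it was at the start of the episode above 0.03 m or distance of bin_floor from where it was at the start of the episode above 0.05 m).
It fails at once if the cap is wrenched or pulled off the connector (pressing on it with over 60 N) (contact force between cap and connector above 60 N).
It also fails if it takes over 72 s, if anything falls off the work surface, if the arm or the gripper's body presses on something with over 40 N, if the wrist force passes 120 N, or if a joint passes its speed limit or range.

### The arm

A 7-joint arm with a two-finger parallel gripper is mounted at the origin on the work surface; the furniture and walls round the work are solid. World frame = base frame: x ahead of the robot, y to its left, z up, the work surface at z = 0. Lengths are in mm, angles in rad, forces in N, time in s.
With the tool pointing down it reaches from about 425 to 875 mm from the base axis. Payload 9.9 kg.
Tool frame: the origin (TCP) lies on the mounting face of the last link; the fingertips stand 173 mm ahead of it and the grasp point (between the pads) lies 155 mm ahead of it; z points along the fingers, y is the direction in which the jaws open and shut (so a half turn about z gives the same grasp; the last joint's range is limited). The gripper opens to 85 mm and grips with 20 to 120 N. Pads are 22 mm wide; open, the fingers measure 114 mm over their backs; the gripper's body (76 mm by 85 mm) begins 54 mm behind the grasp point. The pads swing forward as they close: fully open they stand 13 mm farther back than shut.
Start: joints at [1.138, 0.576, 0.025, 1.437, -0.015, 1.129, -0.057], TCP at [230.7, -634.359, 404.689] pointing down, gripper open.
Joint ranges: [-2.76, 2.76], [-0.34, 2.15], [-1.52, 1.57], [0.19, 2.46], [-1.09, 4.23], [0.17, 1.99], [-2.82, 2.82]. Speed limits (rad/s): [2.22, 2.22, 3.01, 3.01, 3.14, 3.14, 3.14].

### API

Orientations are given as [roll, pitch, yaw] about the fixed x, y, z axes, in that order (R = Rz(yaw) Ry(pitch) Rx(roll)).
In Python, from station import state, grab_frame, get_calibration, sign_off gives the robot as it stands.
- The arm moves only by the tool servo_tool, never from a script. Its argument "increments" is one flat list of numbers, 7 for each row, row after row: the closure, from 0 (fully open) to 1 (shut), then the shift along the world's x, y, z in units of 50 mm (1.0 is 50 mm), then the turn, a rotation vector about the world's x, y, z in units of 6 degrees (1.0 is 6 degrees). A call has 1 to 12 rows; each row shifts and turns the pose as measured when the row begins; what a row does not reach is not made up. A row lasts 1/8 s, in which the tool goes at most 62.5 mm and 10.7 degrees, less where a joint would pass 70% of its speed; a pose out of reach is approached as far as the arm can. A call is refused whole if a number of a shift passes 1 or a number of a turn 1, either way. A call with a gripper value outside its range is refused whole. The fingers move at their own pace and stop on an object; the grip force is fixed at half the most. Time passes only in rows, so rows that do not move let the fingers close. It gives the time, the measured TCP pose, the force and the opening at its end, in the units of the state.
- state(): the state, without advancing time (a new reading comes with each control period).
- grab_frame(name): name is "side" or "top"; returns the picture (420x560x3 uint8, red, green, blue); there is no depth.
- get_calibration(name): a dict with "K" (3x3 intrinsics, pixels), "xyz" and "orientation" of the camera in the world. Camera axes: x right, y up, looking along -z (the intrinsics and any distortion apply to the point x, -y, -z); pixel columns grow to the right and rows downward; lengths in mm; the calibration is good to about 2 mm. A picture is of the moment at which its call begins. get_calibration takes no time and is no camera call.
- sign_off(): hands the job in, once; it reports no verdict.
The state is a dict: "t": time; "q": joint angles; "dq": joint speeds; "joint_torque": joint torques, N m; "tool_pos": TCP position; "orientation": TCP orientation; "force": force on the tool from outside, world axes, zero at the start; "ft_torque": the same for the moment, N m; "gripper_width": finger opening in mm.
Only numpy, scipy, OpenCV 4.12 (cv2) and the standard library are available. Lean on these libraries where they do the work, as an engineer would, in place of code of your own. Each camera call takes 0.05 s, during which the arm holds its last target. There are 200 camera calls.

## Working session

There is one attempt and no reset: what is moved stays moved. The work goes in short steps, Python scripts to look and compute and a tool call to move; the robot and the scene stay as the last step left them, time stands still between calls to the robot, and variables do not carry over. Pictures are saved under pics/ and viewed, on a budget of 10 in all, crops included, one or two more only if the job needs it, and the job is handed in when it is done.

Besides the shell and the picture viewer there is one more tool, called as a command line: name --argument value ..., lists and objects as JSON in quotes. servo_tool: Moves the arm, as the interface text tells. Its arguments: {"type":"object","properties":{"increments":{"type":"array","items":{"type":"number"}}},"required":["increments"]}

```bash
mkdir -p pics; python3 - <<'E'
from station import *
import cv2
print(state())
for n in ("side","top"):
    c=get_calibration(n); print(n,c)
    cv2.imwrite(f"pics/{n}0.png",cv2.resize(grab_frame(n)[:,:,::-1],(800,600),interpolation=cv2.INTER_CUBIC))
E
```

```text
{'t': 0.0, 'q': array([ 1.13819367,  0.5765243 ,  0.0248511 ,  1.4379191 , -0.01500736,
        1.12898276, -0.05647925]), 'dq': array([ 6.61102013e-04,  8.73728972e-04, -1.96745864e-04, -3.59148301e-04,
        5.56345233e-05, -2.39643228e-04, -8.71978467e-04]), 'joint_torque': array([-2.90757907e-04, -7.65752363e+01,  2.25050658e+00, -2.85959601e+01,
        1.54064933e-02,  1.29146670e-02,  2.26126207e-05]), 'tool_pos': array([ 230.65658882, -634.18954655,  403.84390751]), 'orientation': array([-3.13994592e+00,  8.31487764e-05,  3.48848376e-01]), 'force': array([ 0.13957249,  0.58629653, -0.5396753 ]), 'ft_torque': array([-0.00130962, -0.0319958 , -0.01276699]), 'gripper_width': 85.32203530621555}
side {'K': array([[460.54396164,   0.        , 279.22024542],
       [  0.        , 460.54396164, 211.51568011],
       [  0.        ,   0.        ,   1.        ]]), 'xyz': array([ 589.819176  , 1008.40013382,  702.98265141]), 'orientation': array([1.0150029 , 0.00934298, 3.13477094])}
top {'K': array([[498.09122062,   0.        , 278.33855581],
       [  0.        , 498.09122062, 206.0181945 ],
       [  0.        ,   0.        ,   1.        ]]), 'xyz': array([ 398.46295627,    8.649513  , 1551.59369507]), 'orientation': array([ 0.13847264,  0.0052712 , -1.57675924])}
```

View pics/side0.png

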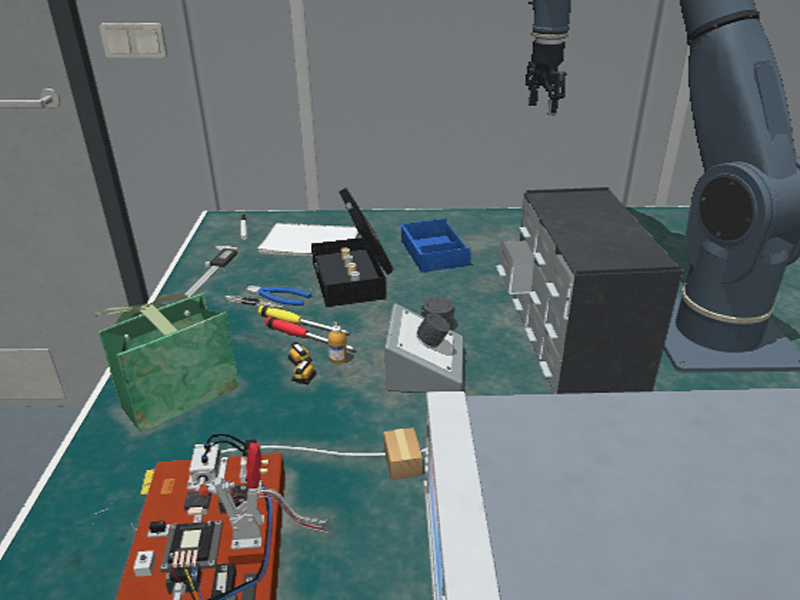

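View pics/top0.png

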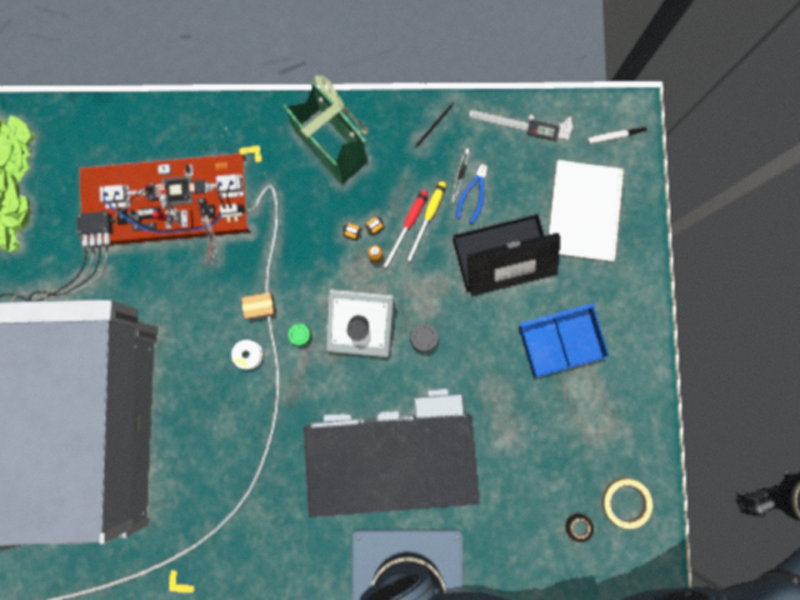

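The scene shows three cap-like round parts in the top view (800 px scale): the dark one on the box's sloped face (358,330), a larger dark one on the bench (424,338) and a green one (299,335). The one on the box fits: it isn't green, and it is the smaller of the two dark ones. The bin is at (563,341), the bottle at (376,254), the carton at (257,305) and the spool at (247,355). I'll confirm in an enlarged crop.

```bash
python3 - <<'E'
from station import *
import cv2,numpy as np
t=grab_frame("top")[:,:,::-1]; s=grab_frame("side")[:,:,::-1]
np.save("t0.npy",t);np.save("s0.npy",s)
def crop(i,x,y,w,h,W,H): return cv2.resize(i[y:y+h,x:x+w],(W,H),interpolation=cv2.INTER_CUBIC)
# top crop cols 220-320, rows 195-260 ; bin 355-430,205-270
a=crop(t,220,190,100,75,400,300)   # x4
b=crop(t,355,205,100,75,400,300)
c=crop(s,260,200,100,75,400,300)
d=crop(s,270,140,100,75,400,300)
cv2.imwrite("pics/crop1.png",np.vstack([np.hstack([a,b]),np.hstack([c,d])]))
E
```

```text
(no output)
```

View pics/crop1.png

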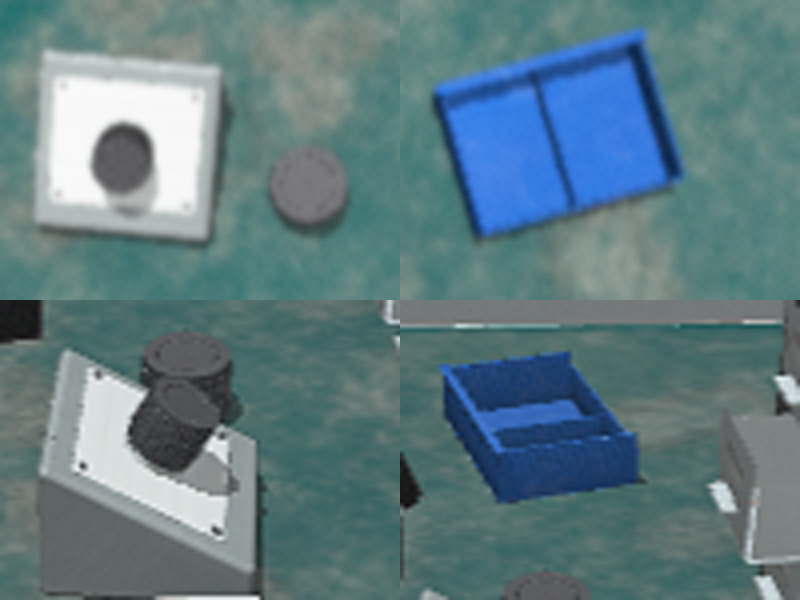

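The crop confirms it. The box's cap (crop 123,153) is clearly narrower than the dark part on the bench (310,187). The bin also has a low divider across its middle, so I'll use one half of it.

```bash
cat > h.py <<'E'
import numpy as np
from station import *
from scipy.spatial.transform import Rotation as R
from scipy.optimize import least_squares
C={n:get_calibration(n) for n in("top","side")}
def proj(n,P):
    c=C[n];r=R.from_euler("xyz",c["orientation"]).as_matrix()
    p=(np.atleast_2d(P)-c["xyz"])@r; p=p*[1,-1,-1]; q=p@c["K"].T; return q[:,:2]/q[:,2:]
def tri(obs):
    f=lambda P:np.concatenate([(proj(n,P)[0]-uv) for n,uv in obs])
    s=least_squares(f,[500,0,50.]);return s.x,np.abs(s.fun).max()
def cr(p,ox,oy,s=4): return (np.array(p)+.5)/s-.5+[ox,oy]
def body(v,L): return R.from_euler("z",v[2]).apply(L)+[v[0],v[1],0]
E
python3 - <<'E'
from h import *
s28,c28=np.sin(np.radians(28)),np.cos(np.radians(28))
ct=[-42*s28,0,63.5+42*c28]
BT=np.array([[63,68,97],[63,-68,97],[-63,-68,30],[-63,68,30],ct]); bt=cr([[42,52],[221,67],[212,240],[38,225],[123,153]],220,190)
BS=np.array([[63,68,97],[-63,68,30],[63,-68,97],ct]); bs=cr([[40,177],[255,272],[67,50],[190,103]],260,200)
f=lambda v:np.concatenate([(proj("top",body(v,BT))-bt).ravel(),(proj("side",body(v,BS))-bs).ravel()])
s=least_squares(f,[550,0,0]);print("box",s.x,np.round(s.fun,1))
for n,g in(("top",BT),("side",BS)):
    pass
print("cap_top model",body(s.x,[ct]), "tri",tri([("top",bt[4]),("side",bs[3])]))
for h1 in(48,35):
    L=np.array([[59,83,48],[59,-83,48],[-59,-83,h1],[-59,83,h1]])
    o=cr([[35,90],[245,30],[284,180],[82,240]],355,205)
    S=np.array([[59,-83,48],[59,83,48],[-59,83,h1]]); so=cr([[170,52],[40,67],[236,135]],270,140)
    # side crop: far-left.. left label order guessed; use top only
    g=lambda v:(proj("top",body(v,L))-o).ravel()
    b=least_squares(g,[550,-400,0.2]);print("bin",h1,b.x,np.round(b.fun,1))
    print(np.round((proj("side",body(b.x,np.vstack([L,[[0,0,2]]])))-[270,140]+.375)*4+[400-400,0]))
T=lambda u,v:(np.array([u,v])+.5)*.7-.5
for a,b in(((305,422),(608,188)),((478,412),(527,190))):
    pass
print("cab far(+x) -y corner",tri([("top",T(474,416)),("side",T(526,190))]))
print("cab far +y corner",tri([("top",T(305,425)),("side",T(573,270))]))
E
```

```text
box [ 5.44535281e+02  9.80246742e+01 -8.20265111e-02] [-1.1 -0.2  0.1 -0.5 -0.6  0.1 -1.5  0.5 -0.8  4.1 -0.7 -2.3  0.4 -0.5
 -2.3 -2.1 -0.7 -0.5]
cap_top model [[524.88377183  99.64024386 100.5837989 ]] tri (array([528.5511233 ,  98.28820765,  99.02669617]), np.float64(2.842798888076885))
bin 48 [ 5.07496737e+02 -3.36089526e+02  2.64654994e-01] [-0.4 -0.3 -0.5  0.1  1.6  0.1 -0.7  0. ]
[[ 97. 153.]
 [ 39.  64.]
 [172.  47.]
 [242. 132.]
 [135. 148.]]
bin 35 [ 5.07720377e+02 -3.37657264e+02  2.73384280e-01] [ 0.  -0.1 -0.3 -0.1  1.   0.  -0.8  0.2]
[[ 98. 152.]
 [ 38.  64.]
 [170.  60.]
 [241. 146.]
 [135. 147.]]
cab far(+x) -y corner (array([ 355.82206269, -122.17478992,  240.10834288]), np.float64(0.6857485274399551))
cab far +y corner (array([340.88544174, 184.72864608, 242.78426694]), np.float64(0.9560532084016131))
```

Apparent cap-top error in the top view was my reading: the lit face sits lower in the dark blob, near crop (123,166), which agrees with the box fit. I'll set out now, by way of the free side in front of the bin.

servo_tool --increments '[0,0.7,0.8,0.15,0,0,-1,0,0.7,0.8,0.15,0,0,-1,0,0.7,0.8,0.15,0,0,-1,0,0.7,0.8,0.15,0,0,-1,0,0.7,0.8,0.1,0,0,-1,0,0.7,0.8,0.1,0,0,-1,0,0.6,0.9,0,0,0,-1,0,0.5,0.9,0,0,0,-1]'

```text
t: 1.2
tool_pos: [498.5, -296.8, 443.5]
orientation: [-3.139, 0.002, -0.525]
force: [-0.2, -0.5, 0.1]
gripper_width: 85.4
```

```bash
cat >> h.py <<'E'
box=np.array([544.5,98.,-.082])
def goal(d,spin):
    "TCP pose d mm out from the face along the axis, tool z into face, spin about tool z"
    a=R.from_euler("zy",[box[2],-28*np.pi/180]); ax=a.as_matrix()[:,2]
    return np.r_[box[:2],63.5]+d*ax, a*R.from_euler("x",np.pi)*R.from_euler("z",spin)
def delta(p,r):
    s=state();q=R.from_euler("xyz",s["orientation"])
    dr=np.degrees((r*q.inv()).as_rotvec())/6; dp=(p-s["tool_pos"])/50
    print("t",round(s["t"],2),"dp",np.round(dp,3),"dr",np.round(dr,2),"F",np.round(s["force"],1),"w",round(s["gripper_width"],1),"\nq",np.round(s["q"],2),"pos",np.round(s["tool_pos"],1))
E
python3 - <<'E'
from h import *
s=state();print(s["orientation"])
q=R.from_euler("xyz",s["orientation"])
for sp in np.arange(0,6.2,.35):
    p,r=goal(230,sp); print(round(sp,2),np.round((r*q.inv()).as_rotvec()*180/np.pi/6,1))
delta(*goal(230,0))
E
```

```text
[-3.13892547e+00  1.65400884e-03 -5.24565232e-01]
0.0 [-1.1 -4.6  4.1]
0.35 [-0.2 -4.7  0.9]
0.7 [ 0.6 -4.6 -2.4]
1.05 [ 1.4 -4.5 -5.7]
1.4 [ 2.2 -4.3 -9. ]
1.75 [  3.   -4.  -12.2]
2.1 [  3.8  -3.5 -15.5]
2.45 [  4.6  -2.9 -18.7]
2.8 [  5.5  -2.2 -22. ]
3.15 [  6.3  -1.3 -25.2]
3.5 [  7.1  -0.3 -28.3]
3.85 [-6.7 -0.9 26.7]
4.2 [-5.9 -1.9 23.5]
4.55 [-5.1 -2.7 20.3]
4.9 [-4.3 -3.3 17. ]
5.25 [-3.5 -3.8 13.8]
5.6 [-2.7 -4.2 10.5]
5.95 [-1.8 -4.4  7.3]
t 1.2 dp [-1.24   7.895 -3.538] dr [-1.06 -4.6   4.13] F [-0.2 -0.5  0.1] w 85.4 
q [ 0.33  0.41  0.2   1.64 -0.09  1.1  -1.55] pos [ 498.5 -296.8  443.5]
```

servo_tool --increments '[0,-0.19,0.9,-0.2,0,-0.52,-0.05,0,-0.19,0.9,-0.2,0,-0.52,-0.05,0,-0.19,0.9,-0.2,0,-0.52,-0.05,0,-0.19,0.9,-0.2,0,-0.52,-0.05,0,-0.19,0.9,-0.3,0,-0.52,-0.05,0,-0.19,0.9,-0.3,0,-0.52,-0.05,0,-0.19,0.9,-0.3,0,-0.52,-0.05,0,-0.19,0.9,-0.4,0,-0.52,-0.05,0,-0.19,0.9,-0.4,0,-0.52,-0.05,0,0,0,0,0,0,0]'

```text
t: 2.45
tool_pos: [426.8, 91.0, 345.1]
orientation: [-2.906, -0.378, -0.605]
force: [-0.4, -0.2, -0.1]
gripper_width: 85.3
```

```bash
python3 - <<'E'
from h import *
import cv2
delta(*goal(280,.5))
t=grab_frame("top")[:,:,::-1]; s=grab_frame("side")[:,:,::-1]
def crop(i,x,y,w,h,W,H): return cv2.resize(i[y:y+h,x:x+w],(W,H),interpolation=cv2.INTER_CUBIC)
cv2.imwrite("pics/c2.png",np.hstack([crop(t,200,170,100,150,400,600),crop(s,240,120,100,150,400,600)]))
E
```

```text
t 2.45 dp [-0.275  0.14  -0.688] dr [ 0.21 -0.45 -0.16] F [-0.4 -0.2 -0.1] w 85.3 
q [-0.72  0.25  0.41  2.32  0.31  0.18 -2.76] pos [426.8  91.  345.1]
```

View pics/c2.png

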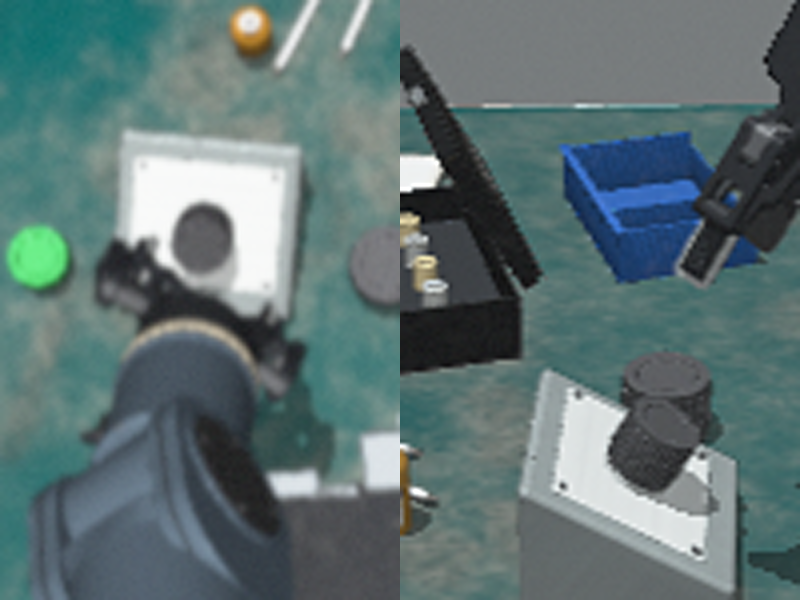

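The gripper is above and in front of the cap, which sits at (203,238) in the left crop, and the bin and bystanders are untouched. Joint 6 is near its lower end, so I'll spin back a bit. First I'll check the cap estimate by overlaying its model outline on the first frames.

```bash
python3 - <<'E'
from h import *
import cv2
t=np.load("t0.npy");s=np.load("s0.npy")
out=[]
for n,img,ox,oy in(("top",t,215,190),("side",s,262,190)):
    k=8;c=cv2.resize(img[oy:oy+75,ox:ox+50],(400,600),interpolation=cv2.INTER_CUBIC).copy()
    ang=np.linspace(0,2*np.pi,60)
    a=R.from_euler("zy",[box[2],-28*np.pi/180])
    for h in(6,42):
        P=a.apply(np.c_[22.5*np.cos(ang),22.5*np.sin(ang),0*ang+h])+[box[0],box[1],63.5]
        cv2.polylines(c,[np.int32(((proj(n,P)-[ox,oy]+.5)*k).round())],True,(0,0,255),1)
    L=np.array([[63,68,97],[63,-68,97],[-63,-68,30],[-63,68,30]])
    cv2.polylines(c,[np.int32(((proj(n,body(box,L))-[ox,oy]+.5)*k).round())],True,(255,0,255),1)
    out.append(c)
cv2.imwrite("pics/ov.png",np.hstack(out))
E
```

```text
(no output)
```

View pics/ov.png

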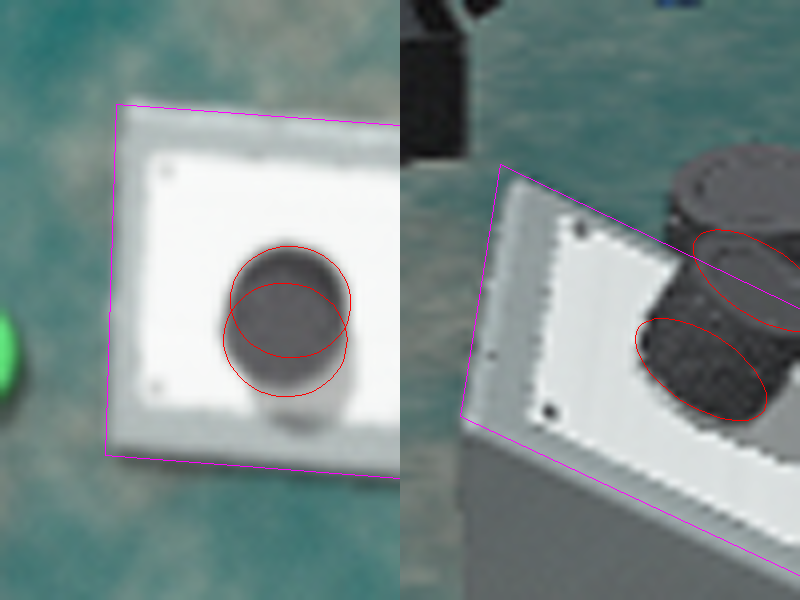

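```bash
sed -i 's/box=np.array(\[544.5/box=np.array([545./' h.py; python3 - <<'E'
from h import *
delta(*goal(250,.1)); delta(*goal(220,.1))
E
```

```text
t 2.55 dp [ 0.012  0.21  -1.221] dr [-1.5  -0.42  3.32] F [ 0.4 -0.6 -0. ] w 85.3 
q [-0.71  0.25  0.41  2.32  0.31  0.18 -2.76] pos [427.   87.5 345.3]
t 2.55 dp [ 0.294  0.21  -1.751] dr [-1.5  -0.42  3.32] F [ 0.4 -0.6 -0. ] w 85.3 
q [-0.71  0.25  0.41  2.32  0.31  0.18 -2.76] pos [427.   87.5 345.3]
```

servo_tool --increments '[0,0.0,0.05,-0.3,-0.3,-0.08,0.66,0,0.0,0.05,-0.3,-0.3,-0.08,0.66,0,0.0,0.05,-0.3,-0.3,-0.08,0.66,0,0.0,0.05,-0.3,-0.3,-0.08,0.66,0,0,0.02,0,-0.3,-0.08,0.66,0,0,0,0,0,0,0]'

```text
t: 3.3
tool_pos: [445.7, 91.3, 323.3]
orientation: [-3.08, -0.438, -0.211]
force: [-0.2, -0.2, 0.3]
gripper_width: 85.5
```

```bash
python3 - <<'E'
from h import *
delta(*goal(220,.1))
E
```

```text
t 3.3 dp [-0.081  0.134 -1.312] dr [ 0.2  -0.45  0.19] F [-0.2 -0.2  0.3] w 85.5 
q [-0.54  0.31  0.21  2.31  0.72  0.17 -2.81] pos [445.7  91.3 323.3]
```

```bash
cat > kin.py <<'E'
from h import *
import itertools
def fk(q,sg,m):
    th0,H,a,b,c,e,f,g,t7=m; z=lambda x:R.from_euler("z",x); y=lambda x:R.from_euler("y",x)
    r=z(sg[0]*q[0]+th0); p=np.array([0,0,H])
    r=r*y(q[1])*z(sg[1]*q[2]); p=p+r.apply([e,0,a])
    r=r*y(q[3]); p=p+r.apply([f,0,b]); r=r*z(sg[2]*q[4])*y(q[5]); p=p+r.apply([g,0,c]); r=r*z(sg[3]*q[6]+t7)
    return p,r
D=[([1.13819,.57652,.02485,1.43792,-.01501,1.12898,-.05648],[230.66,-634.19,403.84],[-3.13995,0,.34885]),
([.33,.41,.2,1.64,-.09,1.1,-1.55],[498.5,-296.8,443.5],[-3.13893,.00165,-.52457]),
([-.72,.25,.41,2.32,.31,.18,-2.76],[426.8,91,345.1],[-2.906,-.378,-.605]),
([-.54,.31,.21,2.31,.72,.17,-2.81],[445.7,91.3,323.3],[-3.08,-.438,-.211])]
def fit(D):
    best=None
    for sg in itertools.product((1,-1),repeat=4):
        def fun(m):
            o=[]
            for q,p,w in D:
                P,r=fk(q,sg,m); o+=[*((P-p)/10),*((R.from_euler("xyz",w).inv()*r).as_rotvec()*30)]
            o+=[*(m[5:8]/200)]
            return np.array(o)
        for t7 in(0,np.pi/2,np.pi,-np.pi/2):
            s=least_squares(fun,[-.08,350,420,400,130,0,0,0,t7])
            if best is None or s.cost<best[0]: best=(s.cost,sg,s.x)
    return best
E
python3 - <<'E'
from kin import *
s=state();D.append((s["q"],s["tool_pos"],s["orientation"]))
b=fit(D);print(b[0],b[1],np.round(b[2],3))
for q,p,w in D:
    P,r=fk(q,b[1],b[2]);print(np.round(P-p,1),np.round((R.from_euler("xyz",w).inv()*r).as_rotvec(),3))
np.savez("kin.npz",sg=b[1],m=b[2])
from scipy.optimize import least_squares
lo=np.array([-2.76,-.34,-1.52,.19,-1.09,.17,-2.82])+.04;hi=np.array([2.76,2.15,1.57,2.46,4.23,1.99,2.82])-.04
rng=np.random.default_rng(0)
for d in(184,215,250):
  for sp in np.arange(-3.14,3.14,.5):
    p,r=goal(d,sp);ok=[]
    for k in range(12):
        f=lambda q:(lambda P,rr:np.r_[(P-p)/10,(r.inv()*rr).as_rotvec()*20])(*fk(q,b[1],b[2]))
        x=least_squares(f,rng.uniform(lo,hi),bounds=(lo,hi),max_nfev=60)
        if x.cost<1e-3: ok.append(x.x)
    print(d,round(sp,2),len(ok),np.round(min(ok,key=lambda q:np.abs(q-s["q"]).sum()),2) if ok else "")
E
```

```text
1.3779573636163478 (-1, -1, -1, -1) [-6.40000e-02  3.69532e+02  5.74231e+02  4.17658e+02  2.41616e+02
  3.70700e+00  2.51760e+01  8.19000e+00  1.51000e+00]
[2.6 1.9 1.5] [-0.     0.     0.003]
[ 2.1  0.8 -2. ] [-0.002  0.002  0.013]
[1.1 2.9 0.3] [-0.019  0.015 -0.009]
[-1.8 -2.4 -1.3] [-0.031 -0.003 -0.004]
[ 0.4 -0.1  1.5] [-0.027  0.003 -0.003]
184 -3.14 2 [-0.41  0.57  0.09  2.42  2.88  0.33 -1.73]
184 -2.64 5 [-0.23  0.57 -0.16  2.41  2.52  0.38 -1.86]
184 -2.14 7 [-0.03  0.61 -0.45  2.41  2.24  0.5  -2.06]
184 -1.64 7 [-0.16  0.58 -0.26  2.41  2.41  0.42 -2.74]
184 -1.14 7 [ 0.26  0.75 -0.89  2.41  2.    0.76 -2.78]
184 -0.64 2 [-0.45  0.57  0.14  2.42  2.97  0.32  1.96]
184 -0.14 2 [-0.54  0.58  0.27  2.42  3.19  0.32  1.23]
184 0.36 3 [-0.61  0.6   0.38  2.42  3.4   0.33  0.53]
184 0.86 2 [-0.56  0.59  0.31  2.42  3.26  0.32  0.17]
184 1.36 7 [-0.38  0.57  0.05  2.42  2.8   0.33  0.13]
184 1.86 7 [-0.36  0.57  0.02  2.42  2.76  0.34 -0.33]
184 2.36 8 [-0.55  0.58  0.29  2.42  3.24  0.31 -1.31]
184 2.86 6 [-0.34  0.57 -0.01  2.42  2.72  0.34 -1.29]
215 -3.14 6 [ 0.36  0.75 -1.09  2.42  1.86  0.85 -0.66]
215 -2.64 3 [ 0.39  0.8  -1.15  2.42  1.84  0.92 -1.14]
215 -2.14 4 [ 0.36  0.75 -1.08  2.42  1.86  0.85 -1.67]
215 -1.64 1 [ 0.41  0.83 -1.2   2.42  1.83  0.96 -2.13]
215 -1.14 2 [ 0.37  0.76 -1.11  2.42  1.85  0.87 -2.66]
215 -0.64 0 
215 -0.14 1 [ 0.42  0.85 -1.23  2.42  1.82  1.    2.67]
215 0.36 1 [ 0.37  0.77 -1.12  2.42  1.85  0.88  2.13]
215 0.86 4 [ 0.4   0.8  -1.17  2.42  1.84  0.93  1.65]
215 1.36 0 
215 1.86 5 [ 0.38  0.78 -1.13  2.42  1.85  0.89  0.63]
215 2.36 3 [ 0.37  0.77 -1.11  2.42  1.85  0.87  0.13]
215 2.86 6 [ 0.38  0.78 -1.13  2.42  1.85  0.89 -0.37]
250 -3.14 0 
250 -2.64 0 
250 -2.14 0 
250 -1.64 0 
250 -1.14 0 
250 -0.64 0 
250 -0.14 0 
250 0.36 0 
250 0.86 0 
250 1.36 0 
250 1.86 0 
250 2.36 0 
250 2.86 0
```

servo_tool --increments '[0,0.1,0.1,-0.1,-0.5,0.04,0.94,0,0.1,0.1,-0.1,-0.5,0.04,0.94,0,0,0,-0.1,-0.5,0.04,0.94,0,0,0,0,-0.5,0.04,0.94,0,0,0,0,-0.5,0.04,0.94,0,0,0,0,-0.5,0.04,0.94,0,0,0,0,-0.5,0.04,0.94,0,0,0,0,-0.5,0.04,0.94,0,0,0,0,-0.5,0.04,0.94,0,0,0,0,-0.5,0.04,0.94]'

```text
t: 4.55
tool_pos: [458.0, 86.8, 310.1]
orientation: [2.717, -0.212, 0.941]
force: [-0.7, 0.5, 0.1]
gripper_width: 85.6
```

```bash
cat >> h.py <<'E'
def log():
    s=state();open("log.txt","a").write(repr([list(s["q"]),list(s["tool_pos"]),list(s["orientation"])])+"\n")
def spin():
    "tilt error (deg), current spin about tool z, offset from axis in face frame, at TCP"
    s=state();a=R.from_euler("zy",[box[2],-28*np.pi/180]);r=(a*R.from_euler("x",np.pi)).inv()*R.from_euler("xyz",s["orientation"])
    z,y,x=r.as_euler("ZYX");return "spin %.3f tilt err deg y %.1f x %.1f"%(z,np.degrees(y),np.degrees(x)),"TCP in face",np.round(a.inv().apply(s["tool_pos"]-np.r_[box[:2],63.5]),1)
E
python3 - <<'E'
from h import *
log();p,r=goal(184,-3.14);delta(p+[0,0,75],r);print(*spin())
E
```

```text
t 4.55 dp [ 0.013  0.223 -0.183] dr [-8.94  0.76 18.39] F [-0.7  0.5  0.1] w 85.6 
q [-0.44  0.34  0.06  2.3   1.18  0.25 -2.18] pos [458.   86.8 310.1]
spin -0.997 tilt err deg y -4.8 x -2.0 TCP in face [ 39.7  -7.9 258.6]
```

servo_tool --increments '[0,0,0.06,-0.04,-0.45,0.04,0.94,0,0,0.06,-0.04,-0.45,0.04,0.94,0,0,0.06,-0.04,-0.45,0.04,0.94,0,0,0.06,-0.04,-0.45,0.04,0.94,0,0,0,0,-0.45,0.04,0.94,0,0,0,0,-0.45,0.04,0.94,0,0,0,0,-0.45,0.04,0.94,0,0,0,0,-0.45,0.04,0.94,0,0,0,0,-0.45,0.04,0.94,0,0,0,0,-0.45,0.04,0.94,0,0,0,0,-0.45,0.04,0.94,0,0,0,0,-0.45,0.04,0.94]'

```text
t: 6.05
tool_pos: [460.0, 81.7, 304.8]
orientation: [2.748, 0.332, 2.14]
force: [0.2, -1.0, 0.6]
gripper_width: 85.3
```

```bash
python3 - <<'E'
from h import *
log();p,r=goal(184,-3.14);delta(p+[0,0,75],r);print(*spin())
E
```

```text
t 6.05 dp [-0.029  0.326 -0.076] dr [-3.46  0.35  7.24] F [ 0.2 -1.   0.6] w 85.3 
q [-0.38  0.35  0.02  2.33  1.57  0.21 -1.25] pos [460.   81.7 304.8]
spin -2.301 tilt err deg y -2.8 x 0.7 TCP in face [ 39.5 -13.1 252.9]
```

servo_tool --increments '[0,0,0.08,0,-0.43,0.04,0.9,0,0,0.08,0,-0.43,0.04,0.9,0,0,0.08,0,-0.43,0.04,0.9,0,0,0.08,0,-0.43,0.04,0.9,0,0,0.08,0,-0.43,0.04,0.9,0,0,0.05,0,-0.43,0.04,0.9,0,0,0.05,0,-0.43,0.04,0.9,0,0,0.05,0,-0.43,0.04,0.9,0,0,0,0,0,0,0]'

```text
t: 7.18
tool_pos: [461.8, 96.8, 307.0]
orientation: [3.098, 0.495, 3.029]
force: [0.0, -0.5, 0.1]
gripper_width: 85.7
```

```bash
python3 - <<'E'
from h import *
log();p,r=goal(184,-3.14);delta(p+[0,0,75],r);print(*spin())
E
```

```text
t 7.17 dp [-0.064  0.025 -0.12 ] dr [0.01 0.08 0.18] F [ 0.  -0.5  0.1] w 85.7 
q [-0.37  0.35 -0.01  2.31  1.47  0.19 -0.34] pos [461.8  96.8 307. ]
spin -3.124 tilt err deg y -0.5 x 0.5 TCP in face [ 40.8   2.1 254. ]
```

```bash
sed -i 's/from_euler("zy"/from_euler("ZY"/' h.py; python3 - <<'E'
from h import *
p,r=goal(184,-3.14);delta(p+[0,0,75],r);print(*spin())
E
```

```text
t 7.17 dp [-0.058  0.166 -0.12 ] dr [-0.35  0.09  0.08] F [ 0.  -0.5  0.1] w 85.7 
q [-0.37  0.35 -0.01  2.31  1.47  0.19 -0.34] pos [461.8  96.8 307. ]
spin -3.115 tilt err deg y -0.4 x -1.7 TCP in face [ 41.2  -8.  253.8]
```

servo_tool --increments '[0,-0.02,0.05,-0.2,-0.1,0.02,0.02,0,-0.02,0.05,-0.2,-0.1,0.02,0.02,0,-0.02,0.05,-0.2,-0.1,0.02,0.02,0,0,0.02,-0.2,-0.1,0.02,0.02,0,0,0,0,0,0,0]'

```text
t: 7.8
tool_pos: [459.6, 100.8, 266.9]
orientation: [3.138, 0.493, 3.031]
force: [-0.1, 0.5, 0.1]
gripper_width: 85.3
```

```bash
python3 - <<'E'
from h import *
import cv2
log();p,r=goal(184,-3.14);delta(p,r);print(*spin())
t=grab_frame("top")[:,:,::-1]; s=grab_frame("side")[:,:,::-1]
def crop(i,x,y,w,h,W,H): return cv2.resize(i[y:y+h,x:x+w],(W,H),interpolation=cv2.INTER_CUBIC)
cv2.imwrite("pics/c3.png",np.hstack([crop(t,215,190,80,120,400,600),crop(s,260,170,80,120,400,600)]))
E
```

```text
t 7.8 dp [-0.014  0.085 -0.819] dr [-0.02  0.04  0.25] F [-0.1  0.5  0.1] w 85.3 
q [-0.32  0.44 -0.12  2.35  1.83  0.3  -0.73] pos [459.6 100.8 266.9]
spin -3.116 tilt err deg y -0.3 x 0.6 TCP in face [ 20.2  -4.2 219.7]
```

View pics/c3.png

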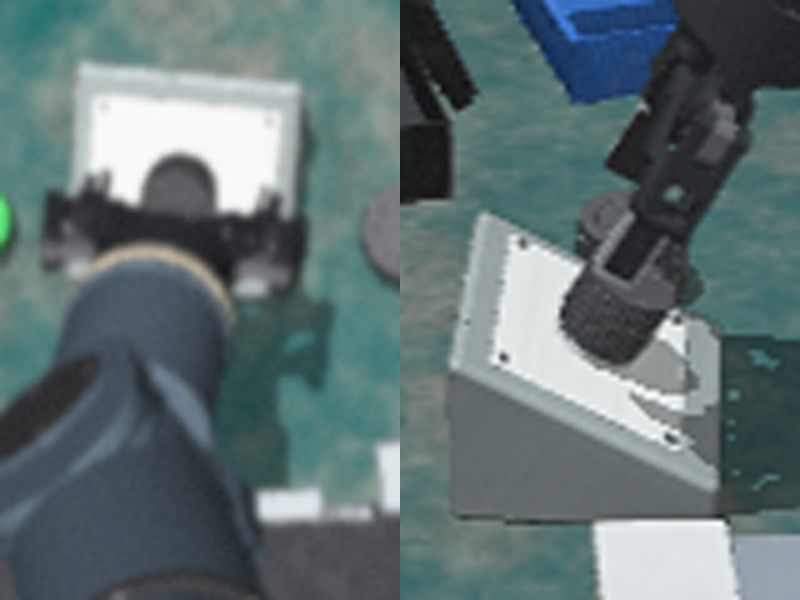

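The picture shows the jaws straddling the cap: fingers at (97,190) and (270,190) against the cap at (181,185), so the tool needs about 3–4 mm in +y. That agrees with the computed correction. Descending.

servo_tool --increments '[0,0,0.03,-0.2,0,0,0.05,0,0,0.03,-0.2,0,0,0.05,0,0,0.03,-0.2,0,0,0.05,0,0,0.02,-0.2,0,0,0.05,0,0,0,0,0,0,0]'

```text
t: 8.52
tool_pos: [460.8, 105.2, 229.4]
orientation: [3.134, 0.499, 3.043]
force: [0.1, 0.8, 0.1]
gripper_width: 85.7
```

```bash
python3 - <<'E'
from h import *
log();p,r=goal(184,-3.14);delta(p,r);print(*spin())
E
```

```text
t 8.53 dp [-0.037 -0.003 -0.069] dr [-0.05  0.1   0.12] F [0.1 0.8 0.1] w 85.7 
q [-0.23  0.53 -0.27  2.38  2.05  0.42 -0.95] pos [460.8 105.2 229.4]
spin -3.127 tilt err deg y -0.6 x 0.0 TCP in face [  3.2   0.3 186.2]
```

servo_tool --increments '[0.2,-0.037,0,-0.069,-0.05,0.1,0.1,0.35,0,0,0,0,0,0,0.4,0,0,0,0,0,0,0.4,0,0,0,0,0,0]'

```text
t: 9.02
tool_pos: [459.1, 105.0, 227.3]
orientation: [3.141, 0.49, 3.056]
force: [0.1, -0.6, 0.2]
gripper_width: 51.4
```

servo_tool --increments '[0.44,0,0,0,0,0,0,0.46,0,0,0,0,0,0]'

```text
t: 9.28
tool_pos: [459.2, 105.2, 227.4]
orientation: [3.141, 0.49, 3.056]
force: [-0.2, 0.0, 0.4]
gripper_width: 46.2
```

```bash
python3 - <<'E'
from h import *
log();p,r=goal(184,-3.14);delta(p,r);print(*spin())
E
```

```text
t 9.28 dp [-0.005 -0.002 -0.029] dr [0.   0.02 0.02] F [-0.2  0.   0.4] w 46.2 
q [-0.23  0.53 -0.26  2.38  2.05  0.41 -0.94] pos [459.2 105.2 227.4]
spin -3.138 tilt err deg y -0.1 x 0.1 TCP in face [9.000e-01 1.000e-01 1.852e+02]
```

servo_tool --increments '[0.2,0,0,-0.02,0,0,0,0.2,0,0,0,0.52,-0.04,-0.97,0.2,0,0,0,0.52,-0.04,-0.97,0.2,0,0,0,0.52,-0.04,-0.97,0.2,0,0,0,0.52,-0.04,-0.97,0.2,0,0,0,0.52,-0.04,-0.97,0.2,0,0,0,0.52,-0.04,-0.97]'

```text
t: 10.15
tool_pos: [459.1, 105.0, 225.9]
orientation: [2.805, 0.361, 2.281]
force: [0.1, -0.2, -0.2]
gripper_width: 68.2
```

```bash
python3 - <<'E'
from h import *
log();p,r=goal(184,-1.57);delta(p,r);print(*spin())
E
```

```text
t 10.15 dp [-0.004  0.002  0.002] dr [ 3.81 -0.31 -7.21] F [ 0.1 -0.2 -0.2] w 68.2 
q [-0.1   0.55 -0.45  2.37  1.94  0.5  -1.55] pos [459.1 105.  225.9]
spin -2.425 tilt err deg y 0.1 x -0.0 TCP in face [ 1.000e-01 -1.000e-01  1.838e+02]
```

servo_tool --increments '[0.2,0,0,0,0.48,-0.04,-0.9,0.2,0,0,0,0.48,-0.04,-0.9,0.2,0,0,0,0.48,-0.04,-0.9,0.2,0,0,0,0.48,-0.04,-0.9,0.2,0,0,0,0.48,-0.04,-0.9,0.2,0,0,0,0.48,-0.04,-0.9,0.3,0,0,0,0.48,-0.04,-0.9,0.4,0,0,0,0.48,-0.04,-0.9,0.4,0,0,0,0,0,0,0.42,0,0,0,0,0,0,0.42,0,0,0,0,0,0]'

```text
t: 11.52
tool_pos: [459.2, 103.7, 224.8]
orientation: [2.653, -0.015, 1.464]
force: [0.3, -0.3, 0.6]
gripper_width: 49.6
```

```bash
python3 - <<'E'
from h import *
log();p,r=goal(184,-1.57);delta(p,r);print(*spin())
E
```

```text
t 11.53 dp [-0.005  0.027  0.023] dr [-0.14  0.01  0.23] F [ 0.3 -0.3  0.6] w 49.6 
q [ 0.04  0.59 -0.65  2.37  1.86  0.61 -2.34] pos [459.2 103.7 224.8]
spin -1.542 tilt err deg y 0.1 x 0.0 TCP in face [ -0.2  -1.3 182.8]
```

servo_tool --increments '[0.43,0,0.027,0.023,0,0,0,0.44,0,0,0,0,0,0,0.45,0,0,0,0,0,0,0.46,0,0,0,0,0,0]'

```text
t: 12.02
tool_pos: [459.2, 105.4, 226.2]
orientation: [2.653, -0.014, 1.466]
force: [0.2, 0.3, -0.1]
gripper_width: 46.3
```

```bash
python3 - <<'E'
from h import *
log();p,r=goal(184,-1.57);delta(p,r);print(*spin())
E
```

```text
t 12.03 dp [-0.005 -0.006 -0.004] dr [-0.13  0.01  0.21] F [ 0.2  0.3 -0.1] w 46.3 
q [ 0.03  0.59 -0.65  2.37  1.86  0.61 -2.33] pos [459.2 105.4 226.2]
spin -1.544 tilt err deg y 0.1 x -0.0 TCP in face [  0.3   0.3 184.1]
```

No force at a 46.3 mm opening on either jaw axis, so the tool is centred to well under 1 mm. Gripping now.

servo_tool --increments '[0.5,0,0,0,0,0,0,0.6,0,0,0,0,0,0,0.6,0,0,0,-0.1,0.01,0.2]'

```text
t: 12.4
tool_pos: [458.8, 105.4, 226.4]
orientation: [2.653, -0.003, 1.489]
force: [-0.2, 0.5, 1.2]
gripper_width: 43.7
```

servo_tool --increments '[0.6,-0.001,0,0.002,-0.5,0.04,0.94,0.6,-0.001,0,0.002,-0.5,0.04,0.94,0.6,-0.001,0,0.002,-0.5,0.04,0.94]'

```text
t: 12.78
tool_pos: [458.8, 105.3, 226.5]
orientation: [2.678, 0.158, 1.798]
force: [-0.1, 0.3, -0.8]
gripper_width: 43.7
```

```bash
python3 - <<'E'
from h import *
log();p,r=goal(184.4,-1.57);delta(p,r);print(*spin(),state()["ft_torque"])
E
```

```text
t 12.78 dp [-0.001 -0.004 -0.003] dr [ 1.53 -0.13 -2.93] F [-0.1  0.3 -0.8] w 43.7 
q [-0.02  0.57 -0.57  2.37  1.88  0.56 -1.99] pos [458.8 105.3 226.5]
spin -1.917 tilt err deg y 0.1 x 0.0 TCP in face [1.000e-01 2.000e-01 1.845e+02] [0.05571836 0.44875733 0.03408994]
```

servo_tool --increments '[0.6,-0.001,0,0.0023,-0.5,0.04,0.94,0.6,-0.001,0,0.0023,-0.5,0.04,0.94,0.6,-0.001,0,0.0023,-0.5,0.04,0.94,0.6,-0.001,0,0.0023,-0.5,0.04,0.94,0.6,-0.001,0,0.0023,-0.5,0.04,0.94,0.6,-0.001,0,0.0023,-0.5,0.04,0.94,0.6,-0.001,0,0.0023,-0.5,0.04,0.94,0.6,-0.001,0,0.0023,-0.5,0.04,0.94]'

```text
t: 13.78
tool_pos: [458.9, 105.3, 226.8]
orientation: [2.99, 0.464, 2.73]
force: [0.0, -0.8, -0.7]
gripper_width: 43.4
```

```bash
python3 - <<'E'
from h import *
log();p,r=goal(185.4,-3);delta(p,r);print(*spin(),state()["ft_torque"])
E
```

```text
t 13.78 dp [-0.012 -0.004  0.007] dr [-0.68  0.04  1.29] F [ 0.  -0.8 -0.7] w 43.4 
q [-0.16  0.54 -0.36  2.38  1.98  0.45 -1.17] pos [458.9 105.3 226.8]
spin -2.848 tilt err deg y 0.1 x 0.0 TCP in face [  0.3   0.2 184.8] [0.06338804 0.41401084 0.01610823]
```

servo_tool --increments '[0.6,-0.003,0,0.005,-0.5,0.04,0.94,0.6,-0.003,0,0.005,-0.5,0.04,0.94,0.6,-0.003,0,0.005,-0.5,0.04,0.94,0.6,-0.003,0,0.005,-0.5,0.04,0.94,0.6,-0.002,0,0.004,-0.5,0.04,0.94,0.6,-0.002,0,0.004,-0.5,0.04,0.94,0.6,-0.002,0,0.004,-0.5,0.04,0.94,0.6,-0.002,0,0.004,-0.5,0.04,0.94,0.6,-0.002,0,0.004,-0.5,0.04,0.94,0.6,-0.002,0,0.004,-0.5,0.04,0.94,0.6,-0.002,0,0.004,-0.5,0.04,0.94,0.6,-0.002,0,0.004,-0.5,0.04,0.94]'

```text
t: 15.28
tool_pos: [457.6, 105.9, 228.5]
orientation: [-2.698, 0.21, -2.072]
force: [0.6, 0.4, 0.3]
gripper_width: 43.5
```

```bash
python3 - <<'E'
from h import *
log();p,r=goal(187,-4.2);delta(p,r);print(*spin(),state()["ft_torque"])
E
```

```text
t 15.28 dp [-0.001 -0.015  0.001] dr [ 0.23 -0.03 -0.38] F [0.6 0.4 0.3] w 43.5 
q [-0.43  0.52  0.02  2.39  2.31  0.3  -0.11] pos [457.6 105.9 228.5]
spin 2.037 tilt err deg y 0.2 x 0.0 TCP in face [ -0.    0.7 186.9] [ 0.10214211  0.50538949 -0.01630628]
```

servo_tool --increments '[0.6,-0.002,-0.002,0.004,-0.5,0.04,0.94,0.6,-0.002,-0.002,0.004,-0.5,0.04,0.94,0.6,-0.002,-0.002,0.004,-0.5,0.04,0.94,0.6,-0.002,-0.002,0.004,-0.5,0.04,0.94,0.6,-0.002,0,0.004,-0.5,0.04,0.94,0.6,-0.002,0,0.004,-0.5,0.04,0.94,0.6,-0.002,0,0.004,-0.5,0.04,0.94,0.6,-0.002,0,0.004,-0.5,0.04,0.94,0.6,-0.002,0,0.004,-0.5,0.04,0.94,0.6,-0.002,0,0.004,-0.5,0.04,0.94,0.6,-0.002,0,0.004,-0.5,0.04,0.94,0.6,-0.002,0,0.004,-0.5,0.04,0.94]'

```text
t: 16.77
tool_pos: [456.4, 106.6, 230.2]
orientation: [-2.836, -0.39, -0.781]
force: [0.1, 0.1, 0.7]
gripper_width: 43.9
```

```bash
python3 - <<'E'
from h import *
log();p,r=goal(188.5,-5.6);delta(p,r);print(*spin(),state()["ft_torque"])
E
```

```text
t 16.77 dp [ 0.008 -0.026 -0.005] dr [ 0.23  0.   -0.38] F [0.1 0.1 0.7] w 43.9 
q [-0.64  0.55  0.32  2.4   2.87  0.23  0.73] pos [456.4 106.6 230.2]
spin 0.637 tilt err deg y 0.2 x -0.1 TCP in face [ -0.3   1.3 189. ] [ 0.01531947  0.44437852 -0.06812986]
```

servo_tool --increments '[0.6,0,-0.01,0.001,-0.5,0.04,0.94,0.6,0,-0.01,0.001,-0.5,0.04,0.94,0.6,0,-0.01,0.001,-0.5,0.04,0.94,0.6,-0.001,-0.005,0.002,-0.5,0.04,0.94,0.6,-0.001,-0.003,0.003,-0.5,0.04,0.94,0.6,-0.001,-0.003,0.003,-0.5,0.04,0.94,0.6,-0.001,-0.003,0.003,-0.5,0.04,0.94,0.6,-0.001,-0.003,0.003,-0.5,0.04,0.94,0.6,-0.001,-0.003,0.003,-0.5,0.04,0.94]'

```text
t: 17.9
tool_pos: [456.5, 105.3, 230.8]
orientation: [2.929, -0.448, 0.381]
force: [0.1, -0.9, -0.2]
gripper_width: 43.7
```

```bash
python3 - <<'E'
from h import *
log();p,r=goal(189.8,-6.6);delta(p,r);print(*spin(),state()["ft_torque"])
E
```

```text
t 17.9 dp [-0.007  0.     0.006] dr [ 0.43 -0.   -0.82] F [ 0.1 -0.9 -0.2] w 43.7 
q [-0.75  0.58  0.49  2.4   3.35  0.24  1.3 ] pos [456.5 105.3 230.8]
spin -0.414 tilt err deg y 0.2 x -0.1 TCP in face [  0.2   0.  189.4] [ 0.0415475   0.50582433 -0.0091253 ]
```

servo_tool --increments '[0.6,-0.002,0,0.004,-0.5,0.04,0.94,0.6,-0.002,0,0.004,-0.5,0.04,0.94,0.6,-0.002,0,0.004,-0.5,0.04,0.94,0.6,-0.002,0,0.004,-0.5,0.04,0.94,0.6,-0.002,0,0.004,-0.5,0.04,0.94,0.6,-0.002,0,0.004,-0.5,0.04,0.94,0.6,-0.002,0,0.004,-0.5,0.04,0.94,0.6,-0.002,0,0.004,-0.5,0.04,0.94,0.6,0,0,0,0,0,0]'

```text
t: 19.02
tool_pos: [455.6, 106.4, 231.7]
orientation: [2.662, -0.105, 1.294]
force: [0.6, -0.8, 0.1]
gripper_width: 43.8
```

```bash
python3 - <<'E'
from h import *
log();p,r=goal(190.7,-1.2);delta(p,r);print(*spin(),state()["ft_torque"])
E
```

```text
t 19.02 dp [ 0.003 -0.021  0.004] dr [ 0.66 -0.04 -1.27] F [ 0.6 -0.8  0.1] w 43.8 
q [-0.85  0.63  0.67  2.4   3.76  0.29  1.83] pos [455.6 106.4 231.7]
spin -1.350 tilt err deg y 0.1 x -0.0 TCP in face [ -0.3   1.  190.7] [ 4.35318107e-02  4.64590061e-01 -4.14654467e-04]
```

servo_tool --increments '[0.25,0,0,0,0,0,0,0.25,0,-0.02,0,0,0,0,0.2,0,0,0,0.52,-0.04,-0.97,0.2,0,0,0,0.52,-0.04,-0.97,0.2,0,0,0,0.52,-0.04,-0.97,0.2,0,0,0,0.52,-0.04,-0.97,0.2,0,0,0,0.52,-0.04,-0.97,0.2,0,0,0,0.52,-0.04,-0.97,0.2,0,0,0,0.52,-0.04,-0.97,0.2,0,0,0,0.52,-0.04,-0.97,0.2,0,0,0,0.52,-0.04,-0.97,0.2,0,0,0,0.52,-0.04,-0.97]'

```text
t: 20.52
tool_pos: [455.3, 104.4, 232.0]
orientation: [3.071, -0.486, 0.081]
force: [0.6, -0.2, 1.0]
gripper_width: 68.0
```

```bash
python3 - <<'E'
from h import *
log();p,r=goal(190.,.9);delta(p,r);print(*spin(),state()["ft_torque"])
E
```

```text
t 20.52 dp [ 0.016  0.019 -0.014] dr [ 4.63 -0.34 -8.82] F [ 0.6 -0.2  1. ] w 68.0 
q [-0.71  0.57  0.44  2.4   3.24  0.23  1.15] pos [455.3 104.4 232. ]
spin -0.144 tilt err deg y 0.2 x 0.3 TCP in face [ -0.3  -1.  191. ] [0.06347214 0.51983063 0.00585661]
```

servo_tool --increments '[0.2,0,0,0,0.52,-0.04,-0.97,0.2,0,0,0,0.52,-0.04,-0.97,0.2,0,0,0,0.52,-0.04,-0.97,0.2,0,0,0,0.52,-0.04,-0.97,0.2,0,0,0,0.52,-0.04,-0.97,0.2,0,0,0,0.52,-0.04,-0.97,0.2,0,0,0,0.52,-0.04,-0.97,0.2,0,0,0,0.52,-0.04,-0.97,0.2,0,0,0,0.52,-0.04,-0.97,0.2,0,0,0,0.3,-0.02,-0.55,0.2,0,0,0,0,0,0]'

```text
t: 21.9
tool_pos: [454.9, 102.5, 232.6]
orientation: [-2.711, -0.249, -1.148]
force: [-0.3, 0.1, -0.4]
gripper_width: 68.3
```

```bash
python3 - <<'E'
from h import *
log();p,r=goal(190.,.9);delta(p,r);print(*spin(),state()["ft_torque"])
E
```

```text
t 21.9 dp [ 0.024  0.056 -0.027] dr [-0.56  0.09  0.92] F [-0.3  0.1 -0.4] w 68.3 
q [-0.57  0.53  0.23  2.4   2.73  0.24  0.51] pos [454.9 102.5 232.6]
spin 1.013 tilt err deg y -0.2 x 0.4 TCP in face [ -0.2  -2.9 191.6] [-0.03082366  0.50548231  0.03289502]
```

servo_tool --increments '[0.3,0.012,0.028,-0.014,0,0.03,0,0.4,0.012,0.028,-0.014,-0.05,0.03,0,0.42,0,0,0,0,0,0,0.44,0,0,0,0,0,0,0.46,0,0,0,0,0,0,0.46,0,0,0,0,0,0]'

```text
t: 22.65
tool_pos: [456.2, 105.7, 231.1]
orientation: [-2.72, -0.252, -1.143]
force: [0.2, 0.5, 0.3]
gripper_width: 46.1
```

```bash
python3 - <<'E'
from h import *
log();p,r=goal(190.,.9);delta(p,r);print(*spin(),state()["ft_torque"])
E
```

```text
t 22.65 dp [-0.002 -0.007  0.003] dr [-0.49  0.02  0.9 ] F [0.2 0.5 0.3] w 46.1 
q [-0.59  0.54  0.25  2.39  2.72  0.23  0.51] pos [456.2 105.7 231.1]
spin 1.007 tilt err deg y -0.1 x -0.0 TCP in face [ -0.    0.4 189.8] [ 0.01185581  0.41049876 -0.01372159]
```

servo_tool --increments '[0.5,0,0,0,0,0,0,0.6,0,0,0,0,0,0,0.6,-0.002,0,0.004,-0.5,0.04,0.94,0.6,-0.002,0,0.004,-0.5,0.04,0.94,0.6,-0.002,0,0.004,-0.5,0.04,0.94,0.6,-0.002,0,0.004,-0.5,0.04,0.94,0.6,-0.002,0,0.004,-0.5,0.04,0.94,0.6,-0.002,0,0.004,-0.5,0.04,0.94,0.6,-0.002,0,0.004,-0.5,0.04,0.94,0.6,-0.002,0,0.004,-0.5,0.04,0.94,0.6,-0.002,0,0.004,-0.5,0.04,0.94,0.6,-0.002,0,0.004,-0.5,0.04,0.94]'

```text
t: 24.15
tool_pos: [455.7, 105.5, 233.2]
orientation: [3.064, -0.484, 0.081]
force: [-0.4, 0.9, -0.3]
gripper_width: 44.2
```

```bash
python3 - <<'E'
from h import *
log();p,r=goal(191.5,-.2);delta(p,r);print(*spin(),state()["ft_torque"])
E
```

```text
t 24.15 dp [-0.005 -0.002 -0.013] dr [-0.24  0.02  0.48] F [-0.4  0.9 -0.3] w 44.2 
q [-0.72  0.57  0.45  2.4   3.23  0.22  1.15] pos [455.7 105.5 233.2]
spin -0.144 tilt err deg y 0.0 x -0.1 TCP in face [5.000e-01 1.000e-01 1.919e+02] [0.07440155 0.50490574 0.0322733 ]
```

servo_tool --increments '[0.6,-0.001,0,0.002,-0.5,0.04,0.94,0.6,-0.001,0,0.002,-0.5,0.04,0.94,0.6,-0.001,0,0.002,-0.5,0.04,0.94,0.6,-0.001,0,0.002,-0.5,0.04,0.94,0.6,-0.001,0,0.002,-0.5,0.04,0.94,0.6,-0.001,0,0.002,-0.5,0.04,0.94,0.6,-0.001,0,0.002,-0.5,0.04,0.94,0.6,-0.001,0,0.002,-0.5,0.04,0.94,0.6,0,0,0,0,0,0]'

```text
t: 25.28
tool_pos: [455.2, 105.8, 233.5]
orientation: [2.704, -0.228, 1.036]
force: [-0.2, -0.4, 0.7]
gripper_width: 43.7
```

```bash
python3 - <<'E'
from h import *
log();p,r=goal(195,-1.1);delta(p,r);print(*spin(),state()["ft_torque"])
E
```

```text
t 25.27 dp [-0.029 -0.005  0.043] dr [-0.13  0.03  0.28] F [-0.2 -0.4  0.7] w 43.7 
q [-0.83  0.61  0.62  2.4   3.65  0.26  1.66] pos [455.2 105.8 233.5]
spin -1.067 tilt err deg y -0.0 x -0.1 TCP in face [  0.2   0.4 192.4] [0.10259065 0.59491748 0.07315347]
```

servo_tool --increments '[0.6,-0.02,0,0.035,0,0,0,0.6,-0.02,0.002,0.035,0,0,0]'

```text
t: 25.52
tool_pos: [453.1, 105.9, 237.0]
orientation: [2.705, -0.23, 1.032]
force: [0.2, -0.1, -0.5]
gripper_width: 43.0
```

```bash
python3 - <<'E'
from h import *
log();p,r=goal(215,-1.07);delta(p,r);print(*spin(),state()["ft_torque"])
E
```

```text
t 25.52 dp [-0.175  0.007  0.326] dr [-0.02  0.02  0.06] F [ 0.2 -0.1 -0.5] w 43.0 
q [-0.83  0.6   0.62  2.4   3.65  0.25  1.66] pos [453.1 105.9 237. ]
spin -1.063 tilt err deg y -0.0 x -0.1 TCP in face [1.000e-01 4.000e-01 1.965e+02] [0.06459471 0.56295053 0.01756286]
```

servo_tool --increments '[0.6,-0.045,0.003,0.085,0,0,0,0.6,-0.045,0.003,0.085,0,0,0,0.6,-0.045,0.003,0.085,0,0,0]'

```text
t: 25.9
tool_pos: [445.8, 106.1, 250.7]
orientation: [2.705, -0.23, 1.03]
force: [0.3, 0.5, -0.6]
gripper_width: 43.6
```

```bash
python3 - <<'E'
from h import *
log();p,r=goal(224,-1.07);delta(p,r);print(*spin(),state()["ft_torque"])
E
```

```text
t 25.9 dp [-0.112  0.01   0.212] dr [-0.02  0.01  0.08] F [ 0.3  0.5 -0.6] w 43.6 
q [-0.85  0.56  0.63  2.41  3.66  0.21  1.64] pos [445.8 106.1 250.7]
spin -1.061 tilt err deg y -0.0 x -0.1 TCP in face [ -0.  -0. 212.] [0.09789676 0.58125549 0.00755577]
```

servo_tool --increments '[0.6,-0.05,0.004,0.1,0,0,0,0.6,-0.05,0.004,0.1,0,0,0]'

```text
t: 26.15
tool_pos: [440.3, 106.4, 261.5]
orientation: [2.705, -0.23, 1.03]
force: [-0.0, 0.2, -0.4]
gripper_width: 43.5
```

```bash
python3 - <<'E'
from h import *
import cv2
log();p,r=goal(224,-1.07);delta(p,r);print(*spin(),state()["ft_torque"])
s=grab_frame("side")[:,:,::-1]
cv2.imwrite("pics/c4.png",cv2.resize(s[160:260,250:360],(660,600),interpolation=cv2.INTER_CUBIC))
E
```

```text
t 26.15 dp [-0.003  0.004 -0.004] dr [-0.03  0.01  0.08] F [-0.   0.2 -0.4] w 43.5 
q [-0.87  0.53  0.64  2.41  3.7   0.18  1.6 ] pos [440.3 106.4 261.5]
spin -1.061 tilt err deg y -0.0 x -0.1 TCP in face [ 2.000e-01 -2.000e-01  2.241e+02] [0.04318722 0.55123337 0.02426093]
```

View pics/c4.png

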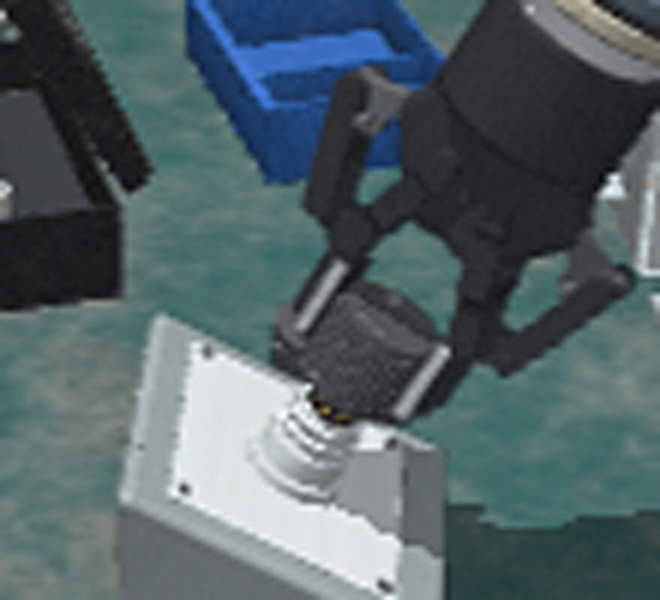

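The picture shows the cap held squarely in the fingers at (360,350), with the bare neck at (310,440) below it. Free and clear. Now I'll lift and unwind the wrist on the way to the bin.

servo_tool --increments '[0.6,0,0,0.1,0,0,0,0.6,0.03,0,0.15,0,0,0,0.6,0.03,0,0.15,0.25,-0.02,-0.5,0.6,0.03,0,0.15,0.52,-0.04,-0.97,0.6,0.03,0,0.15,0.52,-0.04,-0.97,0.6,0.03,0,0.15,0.52,-0.04,-0.97,0.6,0.03,0,0.15,0.52,-0.04,-0.97,0.6,0.03,0,0.15,0.52,-0.04,-0.97,0.6,0.03,0,0.1,0.52,-0.04,-0.97,0.6,0.03,0,0.1,0.52,-0.04,-0.97,0.6,0.03,0,0,0.52,-0.04,-0.97,0.6,0.03,0,0,0.52,-0.04,-0.97]'

```text
t: 27.7
tool_pos: [441.4, 98.2, 302.6]
orientation: [-3.104, -0.528, -0.169]
force: [0.0, -0.0, 0.2]
gripper_width: 43.7
```

```bash
python3 - <<'E'
from h import *
log();p,r=goal(224,-3.14);delta(p,r);print(*spin())
E
```

```text
t 27.7 dp [-0.024  0.169 -0.826] dr [ 14.23  -1.24 -25.59] F [ 0.  -0.   0.2] w 43.7 
q [-1.01  0.48  0.85  2.39  4.23  0.17 -0.02] pos [441.4  98.2 302.6]
spin 0.075 tilt err deg y 2.3 x -0.2 TCP in face [ 21.1  -8.3 259.6]
```

```bash
python3 - <<'E'
from kin import *
D=D[:1]+[tuple(eval(l)) for l in open("log.txt")]
b=fit(D);print(b[0],b[1],np.round(b[2],3))
np.savez("kin.npz",sg=b[1],m=b[2])
print([round(float(np.linalg.norm(fk(q,b[1],b[2])[0]-p)),1) for q,p,w in D])
lo=np.array([-2.76,-.34,-1.52,.19,-1.09,.17,-2.82])+.03;hi=np.array([2.76,2.15,1.57,2.46,4.23,1.99,2.82])-.03
rng=np.random.default_rng(0);q0=state()["q"]
for nm,P,tl,yaws in(("mid",[500,-50,330],0,np.arange(-3.14,3.14,.785)),("mid10",[500,0,320],-.2,np.arange(-3.14,3.14,.785)),("bin",[508,-337,260],0,(1.84,-1.30))):
  for yw in yaws:
    r=R.from_euler("ZY",[-.08,tl])*R.from_euler("x",np.pi)*R.from_euler("z",-.08-yw);ok=[]
    for k in range(10):
        x0=rng.uniform(lo,hi) if k else np.clip(q0,lo,hi)
        f=lambda q:(lambda PP,rr:np.r_[(PP-P)/10,(r.inv()*rr).as_rotvec()*20])(*fk(q,b[1],b[2]))
        x=least_squares(f,x0,bounds=(lo,hi),max_nfev=60)
        if x.cost<1e-3: ok.append(x.x)
    ok.sort(key=lambda q:np.abs(q-q0)[[0,1,2,3,4,5]].sum())
    print(nm,round(yw,2),[list(np.round(o,2)) for o in ok[:2]])
E
```

```text
13.586597955961174 (-1, -1, -1, -1) [-4.10000e-02  3.81165e+02  5.97628e+02  4.39671e+02  2.87284e+02
 -3.73090e+01  2.62650e+01  6.07700e+00  1.53400e+00]
[18.8, 8.1, 7.3, 9.1, 2.2, 7.7, 7.3, 10.1, 13.5, 13.3, 11.9, 8.5, 3.6, 1.2, 3.9, 7.7, 3.5, 1.7, 1.1, 3.5, 6.7, 6.9, 7.9, 8.9, 13.7]
mid -3.14 [[np.float64(-0.06), np.float64(0.43), np.float64(0.16), np.float64(1.92), np.float64(-0.09), np.float64(0.81), np.float64(1.73)], [np.float64(0.46), np.float64(0.47), np.float64(-0.58), np.float64(1.92), np.float64(0.34), np.float64(0.85), np.float64(1.28)]]
mid -2.36 [[np.float64(0.42), np.float64(0.46), np.float64(-0.51), np.float64(1.92), np.float64(0.3), np.float64(0.84), np.float64(2.11)], [np.float64(0.5), np.float64(0.49), np.float64(-0.64), np.float64(1.92), np.float64(0.38), np.float64(0.86), np.float64(2.03)]]
mid -1.57 [[np.float64(-0.29), np.float64(0.46), np.float64(0.5), np.float64(1.92), np.float64(-0.29), np.float64(0.84), np.float64(-2.77)], [np.float64(0.52), np.float64(0.49), np.float64(-0.67), np.float64(1.92), np.float64(0.4), np.float64(0.86), np.float64(2.79)]]
mid -0
[... 2692 characters left out ...]
0.53), np.float64(0.21)]]
mid10 2.36 [[np.float64(0.31), np.float64(0.4), np.float64(-0.49), np.float64(2.06), np.float64(0.42), np.float64(0.56), np.float64(0.32)], [np.float64(0.31), np.float64(0.4), np.float64(-0.5), np.float64(2.06), np.float64(0.43), np.float64(0.56), np.float64(0.31)]]
bin 1.84 [[np.float64(0.65), np.float64(0.65), np.float64(-0.16), np.float64(1.73), np.float64(0.14), np.float64(0.77), np.float64(0.69)], [np.float64(0.69), np.float64(0.65), np.float64(-0.22), np.float64(1.73), np.float64(0.19), np.float64(0.78), np.float64(0.64)]]
bin -1.3 [[np.float64(0.83), np.float64(0.68), np.float64(-0.46), np.float64(1.73), np.float64(0.39), np.float64(0.82), np.float64(-2.68)]]
```

servo_tool --increments '[0.6,0.1,0.04,-0.12,0,0,0,0.6,0.1,0.04,-0.12,0,0,0,0.6,0.1,0.04,-0.12,0,0,0,0.6,0.1,0.03,-0.12,0,0,0,0.6,0,0,0,0.52,-0.04,-0.97,0.6,0,0,0,0.52,-0.04,-0.97,0.6,0,0,0,0.52,-0.04,-0.97]'

```text
t: 28.58
tool_pos: [463.6, 106.9, 275.1]
orientation: [-2.928, -0.481, -0.56]
force: [1.0, -0.2, 0.2]
gripper_width: 43.7
```

```bash
python3 - <<'E'
from h import *
log();p,r=goal(224,-3.14);delta(p,r);print(*spin())
E
```

```text
t 28.57 dp [-0.468 -0.005 -0.276] dr [ 12.59  -1.2  -22.72] F [ 1.  -0.2  0.2] w 43.7 
q [-0.96  0.57  0.8   2.36  4.09  0.21 -0.25] pos [463.6 106.9 275.1]
spin 0.421 tilt err deg y 2.2 x -0.2 TCP in face [ 27.1   2.2 225.3]
```

servo_tool --increments '[0.6,0,0,-0.03,0.5,-0.04,-0.97,0.6,0,0,-0.03,0.5,-0.04,-0.97,0.6,0,0,-0.03,0.5,-0.04,-0.97,0.6,0,0,-0.03,0.5,-0.04,-0.97,0.6,0,0,0,0.5,-0.04,-0.97,0.6,0,0,0,0.5,-0.04,-0.97,0.6,0,0,0,0.5,-0.04,-0.97,0.6,0,0,0,0.5,-0.04,-0.97,0.6,0,0,0,0.5,-0.04,-0.97,0.6,0,0,0,0.5,-0.04,-0.97]'

```text
t: 29.82
tool_pos: [464.4, 106.0, 261.9]
orientation: [-2.664, -0.032, -1.699]
force: [-3.4, -1.5, 8.7]
gripper_width: 43.8
```

```bash
python3 - <<'E'
from h import *
log();p,r=goal(224,2.9);delta(p,r);print(*spin())
E
```

```text
t 29.82 dp [-0.484  0.012 -0.012] dr [  6.08  -0.91 -10.83] F [-3.4 -1.5  8.7] w 43.8 
q [-0.93  0.58  0.76  2.34  4.23  0.17 -1.58] pos [464.4 106.  261.9]
spin 1.597 tilt err deg y 2.9 x -0.6 TCP in face [ 21.6   1.4 213.2]
```

The force of 8.7 N says the cap is brushing the neck (my drift downward), and joint 5 is at its end. I'll plan a joint-space path to above the bin with the fitted kinematics. That path unwinds joint 5, and I'll follow it with row shifts and turns.

```bash
cat > plan.py <<'E'
from kin import *
k=np.load("kin.npz");sg,m=k["sg"],k["m"]
def plan(way,n,show=10,lift=0,q0=None):
    "joint path from here through way (list of q), n rows per leg; print tip track and first rows"
    q=state()["q"] if q0 is None else q0; P=[q]
    for w,nn in zip(way,n):
        w=np.array(w); a=P[-1]; P+=[a+(w-a)*i/nn for i in range(1,nn+1)]
    p0,r0=fk(P[0],sg,m); s=state(); off=s["tool_pos"]-p0
    F=[fk(q,sg,m) for q in P]
    for i in range(0,len(P),max(1,len(P)//12)):
        p,r=F[i];print(i,"tip",np.round(p+off+r.apply([0,0,180])),"tcp",np.round(p+off),"tz",np.round(r.apply([0,0,1]),2))
    for i in range(min(show,len(P)-1)):
        dp=(F[i+1][0]-F[i][0])/50; dr=np.degrees((F[i+1][1]*F[i][1].inv()).as_rotvec())/6
        print(i,np.round(dp,2),np.round(dr,2))
    print("t",round(s["t"],2),"q",np.round(s["q"],2),"pos",np.round(s["tool_pos"]),"F",np.round(s["force"],1),"w",round(s["gripper_width"],1))
E
python3 - <<'E'
from plan import *
plan([[.65,.65,-.16,1.73,.14,.77,.69]],[48],12)
print()
plan([[-.6,.6,.6,2.1,3.2,.4,-1.2],[.3,.5,.0,1.73,.8,.7,.3],[.65,.65,-.16,1.73,.14,.77,.69]],[16,24,10],2)
E
```

```text
0 tip [545.  87. 102.] tcp [464. 106. 262.] tz [ 0.45 -0.11 -0.89]
4 tip [615.  80. 119.] tcp [521.  94. 272.] tz [ 0.52 -0.07 -0.85]
8 tip [687.  47. 146.] tcp [577.  63. 288.] tz [ 0.61 -0.09 -0.79]
12 tip [750. -16. 180.] tcp [627.  13. 309.] tz [ 0.68 -0.16 -0.71]
16 tip [ 790. -106.  213.] tcp [661. -56. 329.] tz [ 0.71 -0.28 -0.64]
20 tip [ 797. -212.  237.] tcp [ 675. -135.  344.] tz [ 0.68 -0.43 -0.59]
24 tip [ 770. -319.  246.] tcp [ 664. -216.  350.] tz [ 0.58 -0.57 -0.58]
28 tip [ 711. -408.  236.] tcp [ 634. -288.  345.] tz [ 0.43 -0.67 -0.6 ]
32 tip [ 635. -465.  208.] tcp [ 591. -340.  329.] tz [ 0.25 -0.7  -0.67]
36 tip [ 559. -481.  167.] tcp [ 546. -368.  306.] tz [ 0.08 -0.63 -0.77]
40 tip [ 504. -457.  125.] tcp [ 511. -371.  283.] tz [-0.04 -0.48 -0.88]
44 tip [ 484. -402.   95.] tcp [ 498. -356.  269.] tz [-0.07 -0.25 -0.96]
48 tip [ 509. -336.   92.] tcp [ 509. -335.  272.] tz [ 0. -0. -1.]
0 [ 0.27 -0.03  0.03] [ 0.31 -0.22 -0.37]
1 [ 0.28 -0.05  0.04] [ 0.3  -0.24 -0.37]
2 [ 0.28 -0.07  0.05] [ 0.29 -0.25 -0.38]
3 [ 0.29 -0.09  0.06] [ 0.27 -0.27 -0.38]
4 [ 0.
[... 838 characters left out ...]
47]
24 tip [ 872. -234.  365.] tcp [ 734. -146.  440.] tz [ 0.77 -0.49 -0.42]
28 tip [ 823. -354.  374.] tcp [ 710. -237.  452.] tz [ 0.62 -0.65 -0.43]
32 tip [ 747. -438.  351.] tcp [ 668. -307.  445.] tz [ 0.44 -0.73 -0.52]
36 tip [ 670. -470.  307.] tcp [ 623. -345.  427.] tz [ 0.26 -0.7  -0.67]
40 tip [ 620. -448.  261.] tcp [ 592. -349.  410.] tz [ 0.16 -0.55 -0.82]
44 tip [ 557. -417.  175.] tcp [ 550. -353.  343.] tz [ 0.04 -0.36 -0.93]
48 tip [ 518. -365.  112.] tcp [ 519. -343.  291.] tz [-0.01 -0.12 -0.99]
0 [0.28 0.03 0.07] [ 0.32 -0.25 -0.33]
1 [0.29 0.02 0.08] [ 0.32 -0.26 -0.33]
t 29.82 q [-0.93  0.58  0.76  2.34  4.23  0.17 -1.58] pos [464. 106. 262.] F [-3.4 -1.5  8.7] w 43.8
```

servo_tool --increments '[0.6,0.1,0,0.25,0,0,0,0.6,0.2,0,0.25,0.1,-0.15,-0.1,0.6,0.28,0.02,0.15,0.32,-0.25,-0.33,0.6,0.28,0.02,0.12,0.32,-0.25,-0.33,0.6,0.28,0.02,0.12,0.31,-0.26,-0.33,0.6,0.28,0.02,0.12,0.31,-0.26,-0.33]'

```text
t: 30.58
tool_pos: [532.7, 105.7, 303.0]
orientation: [-2.547, 0.142, -1.839]
force: [0.3, -0.3, -0.1]
gripper_width: 44.2
```

```bash
python3 - <<'E'
from plan import *
log()
plan([[-.6,.6,.6,2.1,3.2,.4,-1.2],[.3,.5,.0,1.73,.8,.7,.3],[.65,.65,-.16,1.73,.14,.77,.69]],[12,24,10],12)
# lid height
T=lambda u,v:(np.array([u,v])+.5)*.7-.5
print("lid corners",tri([("top",T(558,235)),("side",T(342,190))]),tri([("top",T(470,293)),("side",T(393,270))]))
E
```

```text
0 tip [635.  95. 155.] tcp [533. 106. 303.] tz [ 0.57 -0.06 -0.82]
3 tip [681.  96. 172.] tcp [568. 102. 313.] tz [ 0.63 -0.03 -0.78]
6 tip [730.  83. 197.] tcp [606.  89. 327.] tz [ 0.69 -0.03 -0.72]
9 tip [778.  52. 228.] tcp [642.  64. 345.] tz [ 0.76 -0.07 -0.65]
12 tip [819.   4. 261.] tcp [674.  29. 364.] tz [ 0.81 -0.13 -0.58]
15 tip [852. -79. 306.] tcp [702. -33. 395.] tz [ 0.83 -0.25 -0.5 ]
18 tip [ 860. -175.  342.] tcp [ 715. -104.  421.] tz [ 0.81 -0.39 -0.44]
21 tip [ 842. -272.  363.] tcp [ 710. -177.  438.] tz [ 0.74 -0.53 -0.42]
24 tip [ 802. -361.  367.] tcp [ 689. -244.  445.] tz [ 0.62 -0.65 -0.43]
27 tip [ 746. -428.  352.] tcp [ 659. -299.  442.] tz [ 0.49 -0.72 -0.5 ]
30 tip [ 686. -468.  324.] tcp [ 624. -337.  430.] tz [ 0.34 -0.73 -0.59]
33 tip [ 634. -476.  288.] tcp [ 593. -355.  415.] tz [ 0.23 -0.67 -0.71]
36 tip [ 599. -454.  255.] tcp [ 571. -356.  403.] tz [ 0.16 -0.55 -0.82]
39 tip [ 550. -434.  188.] tcp [ 539. -360.  351.] tz [ 0.06 -0.41 -0.91]
42 tip [ 513. -400.  133.] tcp [ 512. -356.  308.] tz [ 0.01 -0.24 -0.97]
45 tip [ 491. -357.   94.] tcp [ 492. -346.  274.] tz [-0.   -0.06 -1.  ]
0 [ 0.23 -0.01  0.05] [ 0.34 -0.22 -0.3 ]
1 [ 0.24 -0.03  0.07] [ 0.33 -0.24 -0.3 ]
2 [ 0.24 -0.04  0.08] [ 0.32 -0.26 -0.31]
3 [ 0.25 -0.07  0.09] [ 0.3  -0.28 -0.31]
4 [ 0.25 -0.09  0.1 ] [ 0.28 -0.29 -0.32]
5 [ 0.25 -0.11  0.1 ] [ 0.27 -0.3  -0.33]
6 [ 0.25 -0.14  0.11] [ 0.25 -0.31 -0.35]
7 [ 0.24 -0.16  0.12] [ 0.23 -0.32 -0.36]
8 [ 0.24 -0.19  0.12] [ 0.21 -0.33 -0.38]
9 [ 0.22 -0.21  0.13] [ 0.19 -0.33 -0.39]
10 [ 0.21 -0.24  0.13] [ 0.17 -0.33 -0.41]
11 [ 0.2  -0.26  0.13] [ 0.15 -0.33 -0.42]
t 30.57 q [-0.86  0.55  0.75  2.22  4.17  0.18 -1.69] pos [533. 106. 303.] F [ 0.3 -0.3 -0.1] w 44.2
lid corners (array([ 707.39884822, -303.05857081,  170.67311524]), np.float64(0.16148513601964964)) (array([ 603.49237906, -136.27968633,   68.58658381]), np.float64(1.292426713097825))
```

servo_tool --increments '[0.6,0.23,-0.01,0.08,0.34,-0.22,-0.3,0.6,0.24,-0.03,0.08,0.33,-0.24,-0.3,0.6,0.24,-0.04,0.1,0.32,-0.26,-0.31,0.6,0.25,-0.07,0.1,0.3,-0.28,-0.31,0.6,0.25,-0.09,0.1,0.28,-0.29,-0.32,0.6,0.25,-0.11,0.1,0.27,-0.3,-0.33,0.6,0.25,-0.14,0.12,0.25,-0.31,-0.35,0.6,0.24,-0.16,0.12,0.23,-0.32,-0.36]'

```text
t: 31.58
tool_pos: [637.0, 71.1, 345.4]
orientation: [-2.406, 0.478, -2.083]
force: [-0.1, 0.3, 0.0]
gripper_width: 43.9
```

```bash
python3 - <<'E'
from plan import *
log()
plan([[.3,.5,.0,1.73,.8,.7,.3],[.65,.65,-.16,1.73,.14,.77,.69]],[24,10],12)
E
```

```text
0 tip [772.  60. 227.] tcp [637.  71. 345.] tz [ 0.75 -0.06 -0.66]
2 tip [815.  29. 264.] tcp [670.  44. 369.] tz [ 0.81 -0.08 -0.58]
4 tip [850. -18. 303.] tcp [697.   7. 394.] tz [ 0.85 -0.14 -0.5 ]
6 tip [873. -81. 341.] tcp [716. -40. 418.] tz [ 0.87 -0.22 -0.43]
8 tip [ 881. -154.  373.] tcp [725. -95. 440.] tz [ 0.87 -0.33 -0.37]
10 tip [ 871. -234.  395.] tcp [ 722. -153.  455.] tz [ 0.83 -0.45 -0.34]
12 tip [ 844. -313.  404.] tcp [ 708. -211.  464.] tz [ 0.75 -0.57 -0.33]
14 tip [ 803. -384.  399.] tcp [ 685. -265.  463.] tz [ 0.66 -0.67 -0.36]
16 tip [ 752. -441.  381.] tcp [ 655. -309.  455.] tz [ 0.54 -0.73 -0.41]
18 tip [ 697. -478.  351.] tcp [ 622. -341.  441.] tz [ 0.42 -0.76 -0.5 ]
20 tip [ 644. -492.  313.] tcp [ 590. -359.  422.] tz [ 0.3  -0.74 -0.6 ]
22 tip [ 600. -483.  273.] tcp [ 562. -363.  402.] tz [ 0.21 -0.66 -0.72]
24 tip [ 571. -451.  237.] tcp [ 543. -353.  386.] tz [ 0.16 -0.55 -0.82]
26 tip [ 537. -439.  192.] tcp [ 521. -357.  351.] tz [ 0.09 -0.46 -0.88]
28 tip [ 508. -421.  151.] tcp [ 501. -356.  319.] tz [ 0.04 -0.36 -0.93]
30 tip [ 485. -397.  116.] tcp [ 483. -353.  291.] tz [ 0.01 -0.24 -0.97]
32 tip [ 468. -369.   88.] tcp [ 469. -346.  267.] tz [-0.01 -0.12 -0.99]
34 tip [ 460. -339.   68.] tcp [ 459. -339.  248.] tz [ 0. -0. -1.]
0 [ 0.34 -0.24  0.22] [ 0.35 -0.49 -0.37]
1 [ 0.32 -0.29  0.24] [ 0.31 -0.49 -0.41]
2 [ 0.29 -0.35  0.25] [ 0.27 -0.49 -0.46]
3 [ 0.25 -0.4   0.25] [ 0.24 -0.48 -0.51]
4 [ 0.21 -0.45  0.25] [ 0.21 -0.46 -0.55]
5 [ 0.17 -0.49  0.24] [ 0.18 -0.43 -0.6 ]
6 [ 0.11 -0.53  0.22] [ 0.17 -0.4  -0.64]
7 [ 0.06 -0.56  0.2 ] [ 0.16 -0.35 -0.68]
8 [ 0.   -0.58  0.17] [ 0.15 -0.3  -0.72]
9 [-0.05 -0.59  0.14] [ 0.16 -0.25 -0.75]
10 [-0.11 -0.59  0.1 ] [ 0.18 -0.19 -0.77]
11 [-0.16 -0.57  0.06] [ 0.2  -0.13 -0.79]
t 31.57 q [-0.78  0.64  0.85  2.06  3.91  0.35 -1.81] pos [637.  71. 345.] F [-0.1  0.3  0. ] w 43.9
```

servo_tool --increments '[0.6,0.34,-0.24,0.22,0.35,-0.49,-0.37,0.6,0.32,-0.29,0.24,0.31,-0.49,-0.41,0.6,0.29,-0.35,0.25,0.27,-0.49,-0.46,0.6,0.25,-0.4,0.25,0.24,-0.48,-0.51,0.6,0.21,-0.45,0.25,0.21,-0.46,-0.55,0.6,0.17,-0.49,0.24,0.18,-0.43,-0.6,0.6,0.11,-0.53,0.22,0.17,-0.4,-0.64,0.6,0.06,-0.56,0.2,0.16,-0.35,-0.68]'

```text
t: 32.58
tool_pos: [730.4, -100.7, 443.2]
orientation: [-2.146, 0.882, -2.379]
force: [0.5, -0.1, 0.2]
gripper_width: 43.2
```

```bash
python3 - <<'E'
from plan import *
log()
plan([[.3,.5,.0,1.73,.8,.7,.3],[.65,.65,-.16,1.73,.14,.77,.69]],[16,10],12)
E
```

```text
0 tip [ 887. -164.  381.] tcp [ 730. -101.  443.] tz [ 0.87 -0.35 -0.35]
2 tip [ 894. -224.  414.] tcp [ 738. -148.  461.] tz [ 0.87 -0.42 -0.26]
4 tip [ 877. -301.  439.] tcp [ 729. -205.  474.] tz [ 0.82 -0.53 -0.2 ]
6 tip [ 836. -383.  445.] tcp [ 705. -265.  478.] tz [ 0.73 -0.66 -0.18]
8 tip [ 775. -455.  427.] tcp [ 667. -317.  468.] tz [ 0.6  -0.77 -0.23]
10 tip [ 703. -502.  384.] tcp [ 622. -354.  445.] tz [ 0.45 -0.83 -0.34]
12 tip [ 634. -514.  324.] tcp [ 578. -367.  413.] tz [ 0.31 -0.81 -0.49]
14 tip [ 579. -484.  259.] tcp [ 542. -355.  379.] tz [ 0.21 -0.72 -0.66]
16 tip [ 548. -417.  205.] tcp [ 520. -318.  353.] tz [ 0.16 -0.55 -0.82]
18 tip [ 515. -405.  159.] tcp [ 498. -322.  318.] tz [ 0.09 -0.46 -0.88]
20 tip [ 485. -386.  119.] tcp [ 478. -322.  286.] tz [ 0.04 -0.36 -0.93]
22 tip [ 462. -362.   84.] tcp [ 461. -318.  258.] tz [ 0.01 -0.24 -0.97]
24 tip [ 446. -334.   56.] tcp [ 447. -312.  235.] tz [-0.01 -0.12 -0.99]
26 tip [ 437. -305.   35.] tcp [ 437. -304.  215.] tz [ 0. -0. -1.]
0 [ 0.11 -0.44  0.18] [ 0.19 -0.58 -0.39]
1 [ 0.04 -0.5   0.17] [ 0.16 -0.54 -0.5 ]
2 [-0.04 -0.56  0.16] [ 0.15 -0.47 -0.61]
3 [-0.13 -0.59  0.12] [ 0.16 -0.39 -0.71]
4 [-0.21 -0.6   0.07] [ 0.18 -0.29 -0.79]
5 [-0.28 -0.59  0.01] [ 0.23 -0.18 -0.84]
6 [-0.35 -0.56 -0.06] [ 0.29 -0.07 -0.87]
7 [-0.4  -0.5  -0.13] [ 0.38  0.03 -0.88]
8 [-0.44 -0.42 -0.2 ] [ 0.48  0.13 -0.85]
9 [-0.46 -0.32 -0.26] [ 0.58  0.22 -0.8 ]
10 [-0.45 -0.2  -0.31] [ 0.7   0.28 -0.71]
11 [-0.43 -0.07 -0.34] [ 0.81  0.31 -0.61]
t 32.58 q [-0.61  0.74  1.04  1.86  3.55  0.44 -1.94] pos [ 730. -101.  443.] F [ 0.5 -0.1  0.2] w 43.2
```

servo_tool --increments '[0.6,0.11,-0.44,0.18,0.19,-0.58,-0.39,0.6,0.04,-0.5,0.17,0.16,-0.54,-0.5,0.6,-0.04,-0.56,0.16,0.15,-0.47,-0.61,0.6,-0.13,-0.59,0.12,0.16,-0.39,-0.71,0.6,-0.21,-0.6,0.07,0.18,-0.29,-0.79,0.6,-0.28,-0.59,0.01,0.23,-0.18,-0.84]'

```text
t: 33.33
tool_pos: [706.1, -271.4, 481.7]
orientation: [-1.991, 1.163, -2.67]
force: [0.4, -1.0, -0.4]
gripper_width: 43.7
```

```bash
python3 - <<'E'
from plan import *
log()
plan([[.3,.5,.0,1.73,.8,.7,.3],[.65,.65,-.16,1.73,.14,.77,.69]],[14,10],10)
E
```

```text
0 tip [ 836. -393.  453.] tcp [ 706. -271.  482.] tz [ 0.72 -0.67 -0.16]
2 tip [ 821. -438.  453.] tcp [ 698. -308.  476.] tz [ 0.68 -0.72 -0.13]
4 tip [ 782. -489.  444.] tcp [ 675. -346.  466.] tz [ 0.6  -0.79 -0.12]
6 tip [ 727. -531.  416.] tcp [ 642. -376.  448.] tz [ 0.48 -0.86 -0.18]
8 tip [ 666. -549.  367.] tcp [ 604. -390.  420.] tz [ 0.35 -0.89 -0.3 ]
10 tip [ 612. -533.  302.] tcp [ 569. -380.  386.] tz [ 0.24 -0.85 -0.47]
12 tip [ 576. -477.  237.] tcp [ 546. -344.  354.] tz [ 0.17 -0.74 -0.65]
14 tip [ 564. -380.  187.] tcp [ 536. -282.  335.] tz [ 0.16 -0.55 -0.82]
16 tip [ 530. -368.  141.] tcp [ 514. -286.  300.] tz [ 0.09 -0.46 -0.88]
18 tip [ 501. -350.  100.] tcp [ 493. -285.  268.] tz [ 0.04 -0.36 -0.93]
20 tip [ 478. -325.   66.] tcp [ 476. -281.  240.] tz [ 0.01 -0.24 -0.97]
22 tip [ 461. -298.   38.] tcp [ 462. -275.  216.] tz [-0.01 -0.12 -0.99]
24 tip [ 453. -268.   17.] tcp [ 452. -268.  197.] tz [ 0. -0. -1.]
0 [-0.04 -0.36 -0.06] [ 0.09 -0.36 -0.29]
1 [-0.12 -0.38 -0.06] [ 0.1  -0.31 -0.41]
2 [-0.19 -0.38 -0.08] [ 0.13 -0.24 -0.52]
3 [-0.26 -0.37 -0.11] [ 0.19 -0.15 -0.61]
4 [-0.32 -0.33 -0.15] [ 0.27 -0.05 -0.67]
5 [-0.36 -0.27 -0.21] [ 0.37  0.06 -0.69]
6 [-0.38 -0.19 -0.26] [ 0.49  0.16 -0.67]
7 [-0.38 -0.09 -0.3 ] [ 0.61  0.25 -0.61]
8 [-0.36  0.03 -0.33] [ 0.74  0.32 -0.52]
9 [-0.32  0.16 -0.35] [ 0.87  0.37 -0.39]
t 33.33 q [-0.45  0.85  1.21  1.81  3.23  0.43 -2.06] pos [ 706. -271.  482.] F [ 0.4 -1.  -0.4] w 43.7
```

```bash
cat > kin2.py <<'E'
from h import *
def fk(q,m):
    z=lambda x:R.from_euler("z",x); y=lambda x:R.from_euler("y",x)
    o=m[:7];t=m[7:].reshape(5,3); q=np.array(q)+o; r=z(-q[0]); p=r.apply(t[0])
    r=r*y(q[1]); p=p+r.apply(t[1]); r=r*z(-q[2]);  p=p+r.apply(t[2]); r=r*y(q[3]); p=p+r.apply(t[3]); r=r*z(-q[4])*y(q[5]); p=p+r.apply(t[4]); r=r*z(-q[6])
    return p,r
def err(q,m,p,r):
    P,rr=fk(q,m);return np.r_[(P-p)/10,(r.inv()*rr).as_rotvec()*20]
def load(): return [([1.13819,.57652,.02485,1.43792,-.01501,1.12898,-.05648],[230.66,-634.19,403.84],[-3.13995,0,.34885])]+[tuple(eval(l)) for l in open("log.txt")]
LO=np.array([-2.76,-.34,-1.52,.19,-1.09,.17,-2.82]);HI=np.array([2.76,2.15,1.57,2.46,4.23,1.99,2.82])
def jac(q,m):
    P,r=fk(q,m);J=np.zeros((6,7))
    for i in range(7):
        d=np.zeros(7);d[i]=1e-5;p2,r2=fk(q+d,m);J[:3,i]=(p2-P)/1e-5/300;J[3:,i]=(r2*r.inv()).as_rotvec()/1e-5
    return J
def ikstep(q,m,dp,dr,lam=1e-4):
    "min-norm step with joint clamping; dp mm, dr rad"
    free=np.ones(7,bool);x=np.r_[np.array(dp)/300,dr]
    for _ in range(4):
        J=jac(q,m)[:,free];dq=np.zeros(7);dq[free]=J.T@np.linalg.solve(J@J.T+lam*np.eye(6),x)
        bad=free&((q+dq>HI)|(q+dq<LO))
        if not bad.any(): break
        free&=~bad
    return np.clip(q+dq,LO,HI)
E
python3 - <<'E'
from kin2 import *
D=load()
m0=np.r_[np.zeros(7),[0,0,381, 0,0,0, -20,0,598, 26,0,440, 6,0,287]]; m0[0]=.041; m0[6]=-1.534
f=lambda m:np.concatenate([err(q,m,np.array(p),R.from_euler("xyz",w)) for q,p,w in D]+[(m-m0)[:6]*.5,(m-m0)[7:]/500])
s=least_squares(f,m0);print(s.cost,np.round(s.x,3));np.save("m.npy",s.x)
print([round(float(np.linalg.norm(fk(q,s.x)[0]-p)),1) for q,p,w in D])
# validate IK emulation on consecutive logs (relative motion in 10 steps)
m=s.x
for i in range(len(D)-8,len(D)-1):
    q=np.array(D[i][0]);r0=R.from_euler("xyz",D[i][2]);r1=R.from_euler("xyz",D[i+1][2]);rv=(r1*r0.inv()).as_rotvec()
    if np.linalg.norm(rv)>2: continue
    for k in range(20): q=ikstep(q,m,(np.array(D[i+1][1])-D[i][1])/20,rv/20)
    print("pred",np.round(q,2),"act",np.round(D[i+1][0],2))
E
```

```text
0.05420167917590953 [ 0.00000e+00  0.00000e+00 -0.00000e+00 -0.00000e+00  0.00000e+00
  0.00000e+00 -1.57100e+00 -1.83000e-01 -7.48200e+00  2.67131e+02
  3.01000e-01 -7.48200e+00 -5.41600e+00 -1.00000e-01 -1.57460e+01
  5.92584e+02  2.80000e-02 -1.57460e+01  3.91331e+02  1.40000e-02
 -3.35000e-01  1.87892e+02]
[0.0, 0.0, 0.0, 0.0, 0.0, 0.0, 0.0, 0.0, 0.0, 0.0, 0.0, 0.0, 0.0, 0.0, 0.0, 0.0, 0.0, 0.0, 0.0, 0.0, 0.0, 0.0, 0.0, 0.0, 0.0, 0.0, 0.0, 0.0, 0.0, 0.0, 0.1]
pred [-1.01  0.48  0.85  2.39  4.2   0.18  0.01] act [-1.01  0.48  0.85  2.39  4.23  0.17 -0.02]
pred [-0.95  0.56  0.78  2.36  4.06  0.2  -0.22] act [-0.96  0.57  0.8   2.36  4.09  0.21 -0.25]
pred [-0.93  0.59  0.76  2.34  4.21  0.17 -1.56] act [-0.93  0.58  0.76  2.34  4.23  0.17 -1.58]
pred [-0.86  0.55  0.74  2.22  4.17  0.18 -1.68] act [-0.86  0.55  0.75  2.22  4.17  0.18 -1.69]
pred [-0.78  0.64  0.85  2.06  3.91  0.35 -1.8 ] act [-0.78  0.64  0.85  2.06  3.91  0.35 -1.81]
pred [-0.61  0.74  1.05  1.86  3.55  0.44 -1.94] act [-0.61  0.74  1.04  1.86  3.55  0.44 -1.94]
pred [-0.45  0.86  1.21  1.81  3.23  0.44 -2.07] act [-0.45  0.85  1.21  1.81  3.23  0.43 -2.06]
```

The refitted kinematics are exact, with 0.0 mm residuals, and the servo behaves as a minimum-norm IK that I can predict. Now I'll simulate ways to unwind to the bin.

```bash
cat > sim.py <<'E'
from kin2 import *
m=np.load("m.npy")
def cand(P,yaws,n,seed=0):
    rng=np.random.default_rng(seed);lo,hi=LO+.08,HI-.08;out=[]
    for yw in yaws:
        r=R.from_euler("xyz",[np.pi,0,yw])
        for k in range(n):
            x=least_squares(err,rng.uniform(lo,hi),bounds=(lo,hi),args=(m,np.array(P),r),max_nfev=80)
            if x.cost<1e-4: out.append(x.x)
    return out
def follow(q,goals,rows=110,step=.11):
    "greedy joint-space steering through min-norm IK; returns rows, track"
    tr=[q];cmd=[];gi=0
    for i in range(rows):
        d=goals[gi]-q; n=np.abs(d).max()
        p,r=fk(q,m);pg,rg=fk(goals[gi],m)
        if np.linalg.norm(p-pg)<8 and (rg*r.inv()).magnitude()<.05 and n<.5 or n<.06:
            gi+=1
            if gi==len(goals): return True,cmd,tr
            continue
        dq=d*min(1,step/n); p2,r2=fk(q+dq,m)
        dp=p2-p;dr=(r2*r.inv()).as_rotvec()
        f=max(1,np.abs(dp).max()/40,np.degrees(np.abs(dr)).max()/5.7);dp/=f;dr/=f
        q=ikstep(q,m,dp,dr);tr.append(q);cmd.append(np.r_[dp/50,np.degrees(dr)/6])
    return False,cmd,tr
def tips(tr): return np.array([(lambda pr:pr[0]+pr[1].apply([0,0,185]))(fk(q,m)) for q in tr])
E
python3 - <<'E'
from sim import *
q0=state()["q"]
G=cand([508,-337,330],(1.84,-1.30),10);print(len(G))
for g in sorted(G,key=lambda g:np.abs(g-q0).max()):
    for st in (.11,):
        ok,cmd,tr=follow(q0,[g],130,st);T=tips(tr)
        print(ok,len(cmd),np.round(g,2),"end",np.round(tr[-1],2),"tip z min",round(T[:,2].min()),"x",round(T[:,0].min()),round(T[:,0].max()),"y",round(T[:,1].min()),round(T[:,1].max()))
E
```

```text
4
False 130 [ 1.22  0.92 -1.39  1.69  0.92  1.36 -0.06] end [ 0.21  1.26  0.31  1.73  2.49  0.47 -2.74] tip z min -343 x 485 863 y -676 -390
False 130 [ 0.92  0.62 -0.67  1.7   0.44  0.98  0.36] end [ 0.28  1.18  0.7   1.72  2.57  0.35 -2.59] tip z min -50 x 443 845 y -807 -390
False 130 [ 0.87  0.6  -0.58  1.7   0.39  0.96 -2.73] end [ 0.66  0.57 -0.24  1.71  0.16  0.91 -2.51] tip z min 80 x 498 845 y -665 -332
False 130 [ 0.79  0.58 -0.45  1.7   0.3   0.93  0.5 ] end [ 0.26  1.17  0.82  1.72  2.56  0.32 -2.53] tip z min 31 x 430 845 y -827 -390
```

```bash
cat >> sim.py <<'E'
def follow2(q,goals,rows=90,step=.11):
    tr=[q];cmd=[];gi=0;cnt=0
    for i in range(rows):
        p,r=fk(q,m);pg,rg=fk(goals[gi],m);d=goals[gi]-q;last=gi==len(goals)-1
        pe=np.linalg.norm(p-pg);re=(rg*r.inv()).magnitude()
        if (pe<10 and re<.06) or (not last and (np.abs(d).max()<.3 or cnt>25)):
            gi+=1;cnt=0
            if gi==len(goals): return True,cmd,tr
            continue
        cnt+=1
        n=np.abs(d).max();p2,r2=fk(q+d*min(1,step/n),m);dp=p2-p;dr=(r2*r.inv()).as_rotvec()
        if last and np.abs(d[3:6]).max()<.5: dp=(pg-p);dr=(rg*r.inv()).as_rotvec()   # same branch: go straight
        f=max(1,np.abs(dp).max()/40,np.degrees(np.abs(dr)).max()/5.7);dp=dp/f;dr=dr/f
        q=ikstep(q,m,dp,dr);tr.append(q);cmd.append(np.r_[dp/50,np.degrees(dr)/6])
    return False,cmd,tr
E
cat > search.py <<'E'
from sim import *
import time
q0=state()["q"];t0=time.time()
G=cand([508,-337,330],(1.84,-1.30),14);print(len(G))
rng=np.random.default_rng(1);best=[]
while time.time()-t0<220:
    g=G[rng.integers(len(G))]
    mid=np.array([rng.uniform(-.5,1),rng.uniform(0,.8),rng.uniform(-1,1.4),rng.uniform(1.2,2),rng.uniform(.5,2.4),rng.uniform(.3,1.3),rng.uniform(-2.6,1.5)])
    ok,cmd,tr=follow2(q0,[mid,g]);T=tips(tr)
    if not ok: continue
    P=np.array([fk(q,m)[0] for q in tr])
    if T[:,2].min()<130 or P[:,2].min()<250: continue
    lim=np.minimum(HI-np.array(tr),np.array(tr)-LO).min()
    best.append((len(cmd)-(100 if lim>.03 else 0),mid,g,T[:,2].min(),lim,tr[-1],T.min(0),T.max(0)))
best.sort(key=lambda b:b[0])
print(len(best))
for b in best[:4]: print(b[0],list(np.round(b[1],2)),list(np.round(b[2],2)),round(b[3]),round(b[4],2),np.round(b[5],2),b[6].round(),b[7].round())
import pickle;pickle.dump(best,open("best.pkl","wb"))
E
python3 search.py
```

```text
6
166
-63 [np.float64(0.48), np.float64(0.78), np.float64(0.65), np.float64(1.77), np.float64(0.71), np.float64(0.88), np.float64(-2.0)] [np.float64(0.81), np.float64(0.58), np.float64(-0.47), np.float64(1.7), np.float64(0.32), np.float64(0.94), np.float64(-2.66)] 145 0.16 [ 0.32  0.57  0.3   1.72 -0.21  0.88 -2.16] [ 127. -806.  145.] [ 845. -337.  505.]
-62 [np.float64(0.38), np.float64(0.54), np.float64(0.35), np.float64(1.56), np.float64(1.11), np.float64(0.84), np.float64(-2.17)] [np.float64(0.81), np.float64(0.58), np.float64(-0.47), np.float64(1.7), np.float64(0.32), np.float64(0.94), np.float64(-2.66)] 146 0.04 [ 0.44  0.55  0.11  1.72 -0.07  0.88 -2.29] [ 446. -789.  146.] [ 845. -337.  542.]
-61 [np.float64(-0.07), np.float64(0.26), np.float64(0.27), np.float64(1.45), np.float64(0.94), np.float64(1.25), np.float64(-2.06)] [np.float64(0.81), np.float64(0.58), np.float64(-0.47), np.float64(1.7), np.float64(0.32), np.float64(0.94), np.float64(-2.66)] 147 0.19 [ 0.27  0.58  0.36  1.71 -0.19  0.9  -2.15] [ 504. -556.  147.] [ 868. -343.  714.]
-60 [np.float64(0.55), np.float64(0.37), np.float64(0.99), np.float64(1.22), np.float64(0.91), np.float64(0.88), np.float64(-1.81)] [np.float64(0.81), np.float64(0.58), np.float64(-0.47), np.float64(1.7), np.float64(0.32), np.float64(0.94), np.float64(-2.66)] 147 0.07 [ 0.29  0.57  0.35  1.72 -0.24  0.89 -2.14] [  15. -848.  147.] [ 845. -337.  897.]
```

```bash
cat > nxt.py <<'E'
from sim import *
import sys
MID=np.array([-.07,.26,.27,1.45,.94,1.25,-2.06]);G=np.array([.81,.58,-.47,1.7,.32,.94,-2.66])
s=state();log();q=s["q"]
ok,cmd,tr=follow2(q,[MID,G] if sys.argv[1]=="a" else [G]);T=tips(tr)
print(ok,len(cmd),"t",round(s["t"],2),"q",np.round(q,2),"w",round(s["gripper_width"],1),"F",np.round(s["force"],1))
print("tips every 4:",T[::4].round().astype(int).tolist())
for c in cmd[:12]: print(", ".join(["0.6"]+["%.2f"%v for v in c])+",")
E
python3 nxt.py a
```

```text
True 39 t 33.33 q [-0.45  0.85  1.21  1.81  3.23  0.43 -2.06] w 43.7 F [ 0.4 -1.  -0.4]
tips every 4: [[845, -390, 452], [867, -391, 534], [855, -411, 619], [811, -448, 688], [740, -501, 717], [664, -550, 678], [619, -551, 604], [590, -544, 463], [540, -476, 323], [512, -393, 206]]
0.6, 0.12, -0.01, 0.22, 0.51, -0.95, 0.04,
0.6, 0.10, -0.02, 0.24, 0.50, -0.95, 0.02,
0.6, 0.08, -0.03, 0.25, 0.50, -0.95, 0.01,
0.6, 0.05, -0.04, 0.26, 0.49, -0.95, 0.00,
0.6, 0.03, -0.05, 0.26, 0.48, -0.95, -0.01,
0.6, 0.01, -0.06, 0.26, 0.48, -0.95, -0.03,
0.6, -0.01, -0.07, 0.26, 0.47, -0.95, -0.04,
0.6, -0.04, -0.08, 0.26, 0.47, -0.95, -0.06,
0.6, -0.06, -0.09, 0.25, 0.47, -0.95, -0.08,
0.6, -0.08, -0.11, 0.24, 0.47, -0.95, -0.10,
0.6, -0.10, -0.12, 0.22, 0.48, -0.95, -0.12,
0.6, -0.12, -0.13, 0.20, 0.49, -0.95, -0.14,
```

servo_tool --increments '[0.6,0.12,-0.01,0.22,0.51,-0.95,0.04,0.6,0.1,-0.02,0.24,0.5,-0.95,0.02,0.6,0.08,-0.03,0.25,0.5,-0.95,0.01,0.6,0.05,-0.04,0.26,0.49,-0.95,0.0,0.6,0.03,-0.05,0.26,0.48,-0.95,-0.01,0.6,0.01,-0.06,0.26,0.48,-0.95,-0.03,0.6,-0.01,-0.07,0.26,0.47,-0.95,-0.04,0.6,-0.04,-0.08,0.26,0.47,-0.95,-0.06,0.6,-0.06,-0.09,0.25,0.47,-0.95,-0.08,0.6,-0.08,-0.11,0.24,0.47,-0.95,-0.1,0.6,-0.1,-0.12,0.22,0.48,-0.95,-0.12,0.6,-0.12,-0.13,0.2,0.49,-0.95,-0.14]'

```text
t: 34.83
tool_pos: [704.1, -319.6, 632.9]
orientation: [1.166, 0.582, 0.417]
force: [-0.5, -0.9, -1.1]
gripper_width: 43.6
```

```bash
python3 nxt.py a
```

```text
True 36 t 34.83 q [-0.38  0.79  1.16  1.64  2.41  0.67 -2.56] w 43.6 F [-0.5 -0.9 -1.1]
tips every 4: [[810, -459, 694], [737, -511, 716], [662, -557, 669], [618, -551, 596], [594, -506, 553], [577, -465, 544], [567, -444, 547], [537, -426, 453], [506, -384, 275], [498, -343, 148]]
0.6, -0.15, -0.14, 0.16, 0.52, -0.95, -0.16,
0.6, -0.17, -0.15, 0.14, 0.54, -0.95, -0.19,
0.6, -0.18, -0.16, 0.11, 0.58, -0.95, -0.22,
0.6, -0.20, -0.17, 0.07, 0.62, -0.94, -0.26,
0.6, -0.20, -0.17, 0.03, 0.67, -0.90, -0.29,
0.6, -0.21, -0.16, -0.01, 0.73, -0.86, -0.33,
0.6, -0.20, -0.14, -0.05, 0.75, -0.75, -0.34,
0.6, -0.18, -0.10, -0.08, 0.74, -0.61, -0.32,
0.6, -0.16, -0.06, -0.09, 0.74, -0.48, -0.30,
0.6, -0.14, -0.01, -0.09, 0.74, -0.38, -0.27,
0.6, -0.13, 0.04, -0.08, 0.73, -0.29, -0.23,
0.6, -0.12, 0.09, -0.06, 0.71, -0.22, -0.19,
```

servo_tool --increments '[0.6,-0.15,-0.14,0.16,0.52,-0.95,-0.16,0.6,-0.17,-0.15,0.14,0.54,-0.95,-0.19,0.6,-0.18,-0.16,0.11,0.58,-0.95,-0.22,0.6,-0.2,-0.17,0.07,0.62,-0.94,-0.26,0.6,-0.2,-0.17,0.03,0.67,-0.9,-0.29,0.6,-0.21,-0.16,-0.01,0.73,-0.86,-0.33,0.6,-0.2,-0.14,-0.05,0.75,-0.75,-0.34,0.6,-0.18,-0.1,-0.08,0.74,-0.61,-0.32,0.6,-0.16,-0.06,-0.09,0.74,-0.48,-0.3,0.6,-0.14,-0.01,-0.09,0.74,-0.38,-0.27]'

```text
t: 36.08
tool_pos: [611.1, -387.2, 642.6]
orientation: [1.608, -0.422, 0.052]
force: [0.1, 0.6, -0.0]
gripper_width: 43.6
```

```bash
python3 nxt.py a; python3 nxt.py b
```

```text
True 36 t 36.08 q [-0.3   0.67  1.05  1.5   1.22  0.72 -2.33] w 43.6 F [ 0.1  0.6 -0. ]
tips every 4: [[623, -572, 636], [597, -533, 570], [581, -483, 546], [570, -452, 545], [564, -439, 550], [561, -434, 553], [559, -432, 555], [532, -420, 458], [503, -381, 276], [497, -343, 147]]
0.6, -0.12, 0.07, -0.11, 0.75, -0.24, -0.18,
0.6, -0.11, 0.12, -0.08, 0.72, -0.17, -0.13,
0.6, -0.10, 0.15, -0.05, 0.67, -0.12, -0.09,
0.6, -0.10, 0.18, -0.02, 0.61, -0.07, -0.05,
0.6, -0.09, 0.19, 0.01, 0.54, -0.04, -0.02,
0.6, -0.09, 0.19, 0.03, 0.47, -0.01, 0.01,
0.6, -0.09, 0.18, 0.04, 0.39, 0.00, 0.02,
0.6, -0.08, 0.16, 0.05, 0.32, 0.01, 0.03,
0.6, -0.07, 0.14, 0.06, 0.25, 0.02, 0.03,
0.6, -0.07, 0.12, 0.06, 0.20, 0.02, 0.03,
0.6, -0.06, 0.10, 0.06, 0.15, 0.02, 0.03,
0.6, -0.05, 0.09, 0.05, 0.11, 0.02, 0.02,
True 15 t 36.08 q [-0.3   0.67  1.05  1.5   1.22  0.72 -2.33] w 43.6 F [ 0.1  0.6 -0. ]
tips every 4: [[623, -572, 636], [575, -607, 412], [534, -529, 279], [512, -418, 193]]
0.6, -0.08, -0.37, -0.80, 0.95, -0.38, -0.30,
0.6, -0.11, -0.31, -0.79, 0.95, -0.39, -0.35,
0.6, -0.14, -0.26, -0.77, 0.95, -0.39, -0.39,
0.6, -0.15, -0.20, -0.75, 0.95, -0.40, -0.43,
0.6, -0.16, -0.14, -0.71, 0.95, -0.39, -0.46,
0.6, -0.14, 0.21, -0.25, 0.95, -0.38, -0.51,
0.6, -0.15, 0.21, -0.25, 0.95, -0.38, -0.52,
0.6, -0.15, 0.21, -0.26, 0.95, -0.38, -0.53,
0.6, -0.15, 0.20, -0.26, 0.95, -0.38, -0.53,
0.6, -0.15, 0.20, -0.26, 0.95, -0.38, -0.53,
0.6, -0.16, 0.19, -0.27, 0.95, -0.38, -0.54,
0.6, -0.16, 0.19, -0.28, 0.95, -0.38, -0.54,
```

servo_tool --increments '[0.6,-0.08,-0.37,-0.8,0.95,-0.38,-0.3,0.6,-0.11,-0.31,-0.79,0.95,-0.39,-0.35,0.6,-0.14,-0.26,-0.77,0.95,-0.39,-0.39,0.6,-0.15,-0.2,-0.75,0.95,-0.4,-0.43,0.6,-0.16,-0.14,-0.71,0.95,-0.39,-0.46,0.6,-0.14,0.1,-0.25,0.95,-0.38,-0.51,0.6,-0.15,0.21,-0.1,0.95,-0.38,-0.52]'

```text
t: 36.95
tool_pos: [561.3, -438.6, 426.5]
orientation: [2.476, -0.494, -0.709]
force: [-0.8, -0.3, -0.3]
gripper_width: 43.7
```

```bash
python3 nxt.py b
```

```text
True 8 t 36.95 q [ 0.07  0.65  0.61  1.55  0.56  0.8  -2.28] w 43.7 F [-0.8 -0.3 -0.3]
tips every 4: [[539, -570, 298], [514, -450, 207], [505, -342, 146]]
0.6, -0.15, 0.26, -0.25, 0.95, -0.37, -0.51,
0.6, -0.15, 0.26, -0.26, 0.95, -0.38, -0.51,
0.6, -0.15, 0.25, -0.26, 0.95, -0.38, -0.51,
0.6, -0.15, 0.25, -0.27, 0.95, -0.38, -0.52,
0.6, -0.16, 0.24, -0.27, 0.95, -0.38, -0.52,
0.6, -0.16, 0.24, -0.28, 0.95, -0.38, -0.51,
0.6, -0.17, 0.23, -0.30, 0.95, -0.38, -0.51,
0.6, -0.10, 0.12, -0.19, 0.52, -0.20, -0.26,
```

servo_tool --increments '[0.6,-0.15,0.26,-0.22,0.95,-0.37,-0.51,0.6,-0.15,0.26,-0.22,0.95,-0.38,-0.51,0.6,-0.15,0.25,-0.22,0.95,-0.38,-0.51,0.6,-0.15,0.25,-0.22,0.95,-0.38,-0.52,0.6,-0.16,0.24,-0.22,0.95,-0.38,-0.52,0.6,-0.16,0.24,-0.22,0.95,-0.38,-0.51,0.6,-0.17,0.23,-0.22,0.95,-0.38,-0.51,0.6,-0.1,0.12,-0.15,0.52,-0.2,-0.26,0.6,0,0,0,0,0,0]'

```text
t: 38.08
tool_pos: [497.6, -347.3, 338.9]
orientation: [-3.131, 0.03, -1.345]
force: [0.8, 0.1, -0.1]
gripper_width: 43.5
```

```bash
python3 - <<'E'
from h import *
import cv2
log();s=state();print(s["t"],s["tool_pos"],s["orientation"],s["q"].round(2),s["gripper_width"])
# bin: compartments at bin y +-39; yaw .27
for yw in(.265,.273):
    for h in(39,-39): print(yw,h,np.round(R.from_euler("z",yw).apply([0,h,0])+[507.6,-337,0]))
t=grab_frame("top")[:,:,::-1]; sd=grab_frame("side")[:,:,::-1]
def crop(i,x,y,w,h,W,H): return cv2.resize(i[y:y+h,x:x+w],(W,H),interpolation=cv2.INTER_CUBIC)
cv2.imwrite("pics/c5.png",np.hstack([crop(t,345,190,100,150,400,600),crop(sd,260,100,100,150,400,600)]))
E
```

```text
38.075 [ 497.55961207 -347.30721547  338.9027713 ] [-3.13125775  0.02973178 -1.34540727] [ 0.39  0.55  0.23  1.71 -0.19  0.92 -2.21] 43.50211076393861
0.265 39 [ 497. -299.    0.]
0.265 -39 [ 518. -375.    0.]
0.273 39 [ 497. -299.    0.]
0.273 -39 [ 518. -375.    0.]
```

View pics/c5.png

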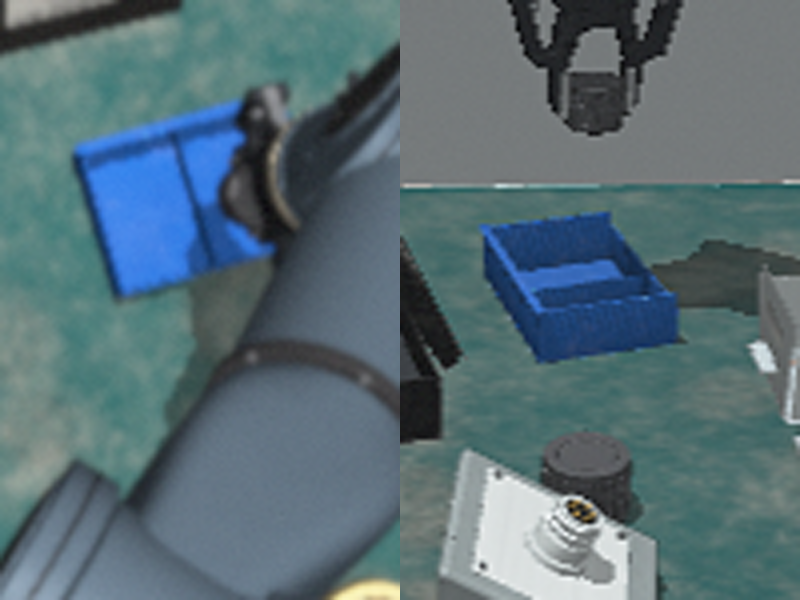

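Side view: the cap is upright, mouth down, in the fingers (595,100), and the bin is undisturbed with its divider in the middle. I'll set it in the -y half, which the side camera sees.

```bash
cat > tb.py <<'E'
from h import *
import sys
log();delta(np.array([518,-375,float(sys.argv[1])]),R.from_euler("xyz",[np.pi,0,-1.30]));print(state()["orientation"].round(3))
E
python3 tb.py 200
```

```text
t 38.17 dp [ 0.392 -0.555 -2.789] dr [-0.28  0.03  0.41] F [-0.5  0.   0. ] w 43.7 
q [ 0.39  0.55  0.23  1.71 -0.19  0.91 -2.21] pos [ 498.4 -347.2  339.5]
[-3.131  0.027 -1.343]
```

servo_tool --increments '[0.6,0.13,-0.18,-0.1,-0.09,0.01,0.13,0.6,0.13,-0.18,-0.3,-0.09,0.01,0.13,0.6,0.13,-0.18,-0.3,-0.09,0.01,0.13,0.6,0,0,-0.3,0,0,0,0.6,0,0,-0.3,0,0,0,0.6,0,0,-0.3,0,0,0,0.6,0,0,0,0,0,0]'

```text
t: 39.05
tool_pos: [520.2, -375.6, 252.2]
orientation: [3.139, -0.001, -1.297]
force: [0.1, 0.8, -0.1]
gripper_width: 43.3
```

```bash
python3 tb.py 186; python3 - <<'E'
from h import *
import cv2
t=grab_frame("top")[:,:,::-1]; sd=grab_frame("side")[:,:,::-1]
def crop(i,x,y,w,h,W,H): return cv2.resize(i[y:y+h,x:x+w],(W,H),interpolation=cv2.INTER_CUBIC)
cv2.imwrite("pics/c6.png",np.hstack([crop(t,350,195,80,60,400,300),crop(sd,270,110,80,60,400,300)]))
E
```

```text
t 39.05 dp [-0.045  0.011 -1.324] dr [ 0.02 -0.02 -0.03] F [ 0.1  0.8 -0.1] w 43.3 
q [ 0.43  0.69  0.21  1.7  -0.18  0.76 -2.15] pos [ 520.2 -375.6  252.2]
[ 3.139e+00 -1.000e-03 -1.297e+00]
```

View pics/c6.png

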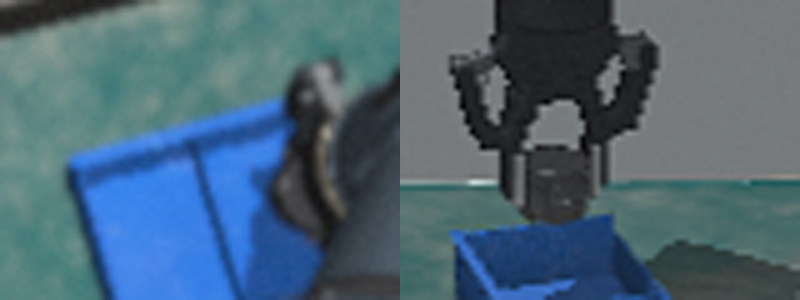

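servo_tool --increments '[0.6,-0.02,0.005,-0.2,0,0,0,0.6,-0.02,0.005,-0.2,0,0,0,0.6,0,0,-0.2,0,0,0,0.6,0,0,-0.2,0,0,0,0.6,0,0,-0.2,0,0,0,0.6,0,0,-0.15,0,0,0,0.6,0,0,0,0,0,0]'

```text
t: 40.02
tool_pos: [518.7, -375.5, 193.1]
orientation: [-3.141, -0.005, -1.297]
force: [0.4, -0.6, -1.0]
gripper_width: 43.8
```

```bash
python3 tb.py 180
```

```text
t 40.02 dp [-0.013  0.011 -0.263] dr [ 0.04  0.01 -0.03] F [ 0.4 -0.6 -1. ] w 43.8 
q [ 0.44  0.77  0.18  1.75 -0.2   0.64 -2.13] pos [ 518.7 -375.5  193.1]
[-3.141 -0.005 -1.297]
```

servo_tool --increments '[0.6,0,0,-0.07,0,0,0,0.6,0,0,-0.07,0,0,0,0.6,0,0,-0.03,0,0,0]'

```text
t: 40.4
tool_pos: [518.9, -375.7, 184.8]
orientation: [-3.141, -0.006, -1.297]
force: [-0.2, -0.3, -0.4]
gripper_width: 43.6
```

servo_tool --increments '[0.6,0,0,-0.03,0,0,0,0.6,0,0,-0.03,0,0,0]'

```text
t: 40.65
tool_pos: [519.0, -375.8, 181.9]
orientation: [-3.14, -0.006, -1.297]
force: [0.7, -0.2, 1.8]
gripper_width: 43.5
```

servo_tool --increments '[0.6,0,0,-0.02,0,0,0]'

```text
t: 40.78
tool_pos: [519.0, -376.0, 181.5]
orientation: [-3.14, -0.006, -1.297]
force: [-2.2, 1.5, 12.4]
gripper_width: 43.6
```

servo_tool --increments '[0.6,0,0,-0.02,0,0,0]'

```text
t: 40.9
tool_pos: [519.0, -376.1, 181.5]
orientation: [-3.14, -0.006, -1.297]
force: [-3.1, 3.1, 13.4]
gripper_width: 43.7
```

Floor contact of 13 N at the expected height. Releasing gently.

servo_tool --increments '[0.45,0,0,0.01,0,0,0,0.4,0,0,0,0,0,0,0.35,0,0,0,0,0,0,0.33,0,0,0,0,0,0]'

```text
t: 41.4
tool_pos: [519.1, -376.1, 182.2]
orientation: [-3.139, -0.007, -1.297]
force: [0.1, 0.3, -0.4]
gripper_width: 57.4
```

```bash
python3 tb.py 260
```

```text
t 41.4 dp [-0.022  0.022  1.556] dr [ 0.06  0.04 -0.02] F [ 0.1  0.3 -0.4] w 57.4 
q [ 0.45  0.78  0.17  1.75 -0.21  0.62 -2.13] pos [ 519.1 -376.1  182.2]
[-3.139 -0.007 -1.297]
```

Free of contact. Next I retreat straight up, then back toward the start side to clear the view.

servo_tool --increments '[0.33,0,0,0.15,0,0,0,0.33,0,0,0.3,0,0,0,0.33,0,0,0.4,0,0,0,0.33,0,0,0.6,0,0,0,0.33,0,0,0.8,0,0,0,0.33,0,0,0.8,0,0,0,0.33,0,-0.5,0.4,0,0,0,0.33,-0.3,-0.8,0.1,0,0,0,0.33,-0.3,-0.8,0,0,0,0,0.33,-0.3,-0.8,0,0,0,0,0.33,0,0,0,0,0,0,0.33,0,0,0,0,0,0]'

```text
t: 42.9
tool_pos: [471.4, -523.2, 379.4]
orientation: [-3.133, -0.015, -1.295]
force: [-0.1, 1.0, 0.5]
gripper_width: 57.4
```

```bash
python3 tb.py 260; python3 - <<'E'
from h import *
import cv2
t=grab_frame("top")[:,:,::-1]; sd=grab_frame("side")[:,:,::-1]
def crop(i,x,y,w,h,W,H): return cv2.resize(i[y:y+h,x:x+w],(W,H),interpolation=cv2.INTER_CUBIC)
a=np.vstack([crop(t,345,190,100,75,400,300),crop(sd,270,140,100,75,400,300)])
b=np.vstack([crop(t,100,100,260,195,400,300),crop(sd,180,130,200,150,400,300)])
cv2.imwrite("pics/c7.png",np.hstack([a,b]))
E
```

```text
t 42.9 dp [ 0.931  2.963 -2.387] dr [ 0.12  0.12 -0.05] F [-0.1  1.   0.5] w 57.4 
q [ 0.64  0.65  0.24  1.4  -0.16  1.1  -1.96] pos [ 471.4 -523.2  379.4]
[-3.133 -0.015 -1.295]
```

View pics/c7.png

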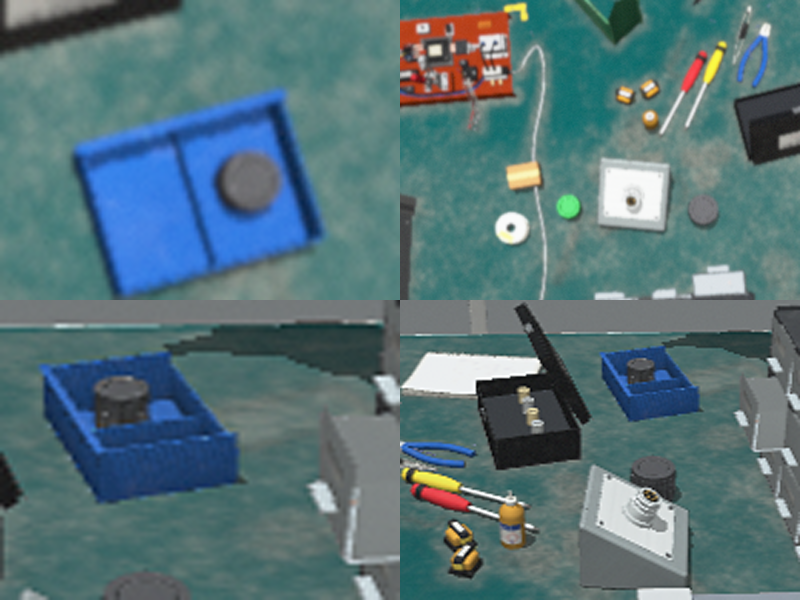

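The picture shows the cap upright in the bin's -y half, at (250,180) from above and (120,400) from the side. The bin is level and unmoved. The bottle, carton and spool are where they stood, the arm is clear and the connector is bare. Handing in.

```bash
python3 -c "
from station import *
print(sign_off())"
```

```text
the job is handed in; nothing more can be done
None
```

The cap is off the connector, standing mouth down on the bin floor, and I handed the job in at about 43 s of the 72 s. `sign_off` gives no verdict, so I don't know the judged result.

- **Unscrewing:** I turned the cap about 466° anticlockwise in two grips, following its rise. Forces stayed around 1 N, and it drew off the neck without resistance.
- **Trip to the bin:** The wrist reached the ends of joints 5 and 6, and the held cap brushed the bare connector with about 9 N. I refitted the arm's kinematics and took a longer path to unwind the wrist.
- **Set-down:** The bin has a divider across its middle, so I set the cap in the half on its -y side. It met the floor with about 13 N, close to the expected height, and I let go.

**Last checks:** The final top and side pictures show:
- The cap is upright on the bin floor and the bin looks level.
- The spool, bottle, carton and look-alikes are where they stood.
- The gripper is open and the arm is clear of everything, with about 1 N on the force reading.

No final check disagreed. I judged the cap's and bin's final positions by eye from those pictures and did not measure them.

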